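# Load the gravity-feed tin rack oldest first

## Robot

A 6-joint arm with a two-finger parallel gripper is mounted at the origin on the work surface. World frame = base frame: x ahead of the robot, y to its left, z up, the work surface at z = 0. Lengths are in m, angles in rad, forces in N, time in s.
With the tool pointing down it reaches from about 0.425 to 0.95 m from the base axis. Payload 14.7 kg.
Tool frame: the origin (TCP) lies at the centre of the arm's flange, where the gripper is bolted on; the fingertips stand 173 mm ahead of it and the grasp point (between the pads) lies 155 mm ahead of it; z points along the fingers, y is the direction in which the jaws open and shut (so a half turn about z gives the same grasp; the last joint's range is limited). The gripper opens to 85 mm and grips with 20 to 120 N. Pads are 22 mm wide; open, the fingers measure 114 mm over their backs; the gripper's body (76 mm by 85 mm) begins 54 mm behind the grasp point. The pads swing forward as they close: fully open they stand 13 mm farther back than shut.
Start: joints at [-1.189, 0.48, 1.596, -0, 1.065, -0.047], TCP at [0.27, -0.591, 0.405] pointing down, gripper open.
Joint ranges: [-2.75, 2.75], [-0.82, 2.05], [0.23, 2.67], [-1.56, 4.7], [0.09, 2.69], [-2.92, 2.92]. Speed limits (rad/s): [1.89, 1.89, 2.39, 3.01, 3.01, 3.01].

## Interface

Orientations are given as a rotation vector (axis times angle).
In Python, from plant import arm gives the robot as it stands.
- The arm moves only by the tool drive_tool, never from a script. Its argument "deltas" is a list that holds one entry, the list of rows, each a list of 7 numbers: the shift along the tool's x, y, z in mm, then the turn, a rotation vector about the tool's x, y, z in rad, then the finger opening in mm, from 0 to 85.4. In form: [[[dx, dy, dz, rx, ry, rz, hand], ...]]. A call has 1 to 8 rows; each row shifts and turns the commanded pose from where the row before left it, along the tool's axes as they then stand; what a row does not reach is not made up. A row lasts 1/10 s, in which the tool goes at most 50 mm and 8.59 degrees, less where a joint would pass 70% of its speed; a pose out of reach is approached as far as the arm can. A call with a gripper value outside its range is refused whole. The fingers move at their own pace and stop on an object; "force" is the grip in N (left out, the last holds). Time passes only in rows, so rows that do not move let the fingers close. It gives the time, the measured TCP pose, the force and the opening at its end, in the units of the state.
- arm.read_state(): the state, without advancing time (a new reading comes with each control period).
- arm.snapshot(name): name is "side" or "top" or "wrist"; returns a dict with "color" (400x640x3 uint8, red, green, blue), "z_map" (400x640 float32, m along the optical axis (not along the pixel's ray), 0 where there is no reading), "fovy" (degrees; the focal length in pixels is half the picture's height over the tangent of half this angle, whatever the lens; pixels are square), "cx", "cy" (the principal point, pixels), "k1" (the pictures are not rectified: a ray, as slopes to the right and down, at radius r is drawn at 1 + k1 r^2 times it, then the intrinsics apply), "world_to_cam" (4x4, takes a point from world to camera coordinates). Camera axes: x right, y up, looking along -z (the intrinsics and any distortion apply to the point x, -y, -z); pixel columns grow to the right and rows downward; lengths in m; the calibration is good to about 2 mm. A picture is of the moment at which its call begins.
- arm.job_done(): hands the job in, once; it reports no verdict.
The state is a dict: "t": time; "joint_positions": joint angles; "joint_velocities": joint speeds; "effort": joint torques, N m; "ee_pos": TCP position; "ee_rot": TCP orientation; "force": force on the tool from outside, world axes, zero at the start; "wrist_torque": the same for the moment, N m; "opening": finger opening in m.
Only numpy, scipy, OpenCV 4.12 (cv2) and the standard library are available. Lean on these libraries where they do the work, as an engineer would, in place of code of your own. Each camera call takes 0.05 s, during which the arm holds its last target. There are 200 camera calls.

## Task

Load the three small milk tins into the sloping wire tin rack so that they come out oldest first: red label, then white, then blue. Lay each tin on its side across the rails at the raised end, feel it down until it rests on them before you let go (do not drop it or force it down), and let it roll home before you bring the next. Leave the toothpick dispenser, bowl, egg cup and spoon where they are.

Things in the scene. Friction and masses are not known exactly. Their poses are not given: they have to be found in the camera images.
- rack: Chrome wire gravity-feed tin rack, one lane, 290 mm long, 126 mm wide, fixed to the bench by suction feet. Origin on the bench under the middle of the lane; z up; x along the lane DOWNHILL: tins go in at the raised end (-x) and roll to +x against an upturned wire stop. They roll on two runner wires 36 mm apart (y = +-18 mm). Rear legs set the slope, which stays put.
- rack_inlet (a point): Fixed point of the rack, on the bench below where a tin is laid in (rack x = -95 mm, y = 0). The runners' top here lies anywhere from 53 to 75 mm above the bench, as the slope (4.9 to 10 degrees, not measured) was left, so the centre of a tin comes to rest 83 to 106 mm up: find it by feel. The runners end 47 mm farther uphill.
- rack_lane (a point): Fixed point of the rack on the bench, rack x = -25 mm, y = 0: from here downhill the side guide wires leave 76 mm clear width; uphill they flare to 98 mm at the inlet and 111 mm at the end. They stand up to 34 mm above the runners. The lane is open above.
- rack_stop (a point): Cross rod at the low end (rack x = 140 mm, z = 30 mm), on which the runners pivot and where they curl up 45 mm as the stop. Tins that have rolled home have their centres at rack x = 111 mm (first), 52 mm (second), -8 mm (third), each 2 mm either way with the slope, y = 0 within 5 mm.
- tin_red: Small milk tin with a red label and red lacquered ends (the oldest), a plain closed cylinder 60 mm in diameter and 66 mm long, about 0.2 kg, starting upright on the bench. Origin at its centre, z along its axis.
- tin_white: The same tin with a white label and white lacquered ends (second oldest). Origin at its centre, z along its axis.
- tin_blue: The same tin with a blue label and blue lacquered ends (newest). Origin at its centre, z along its axis.
- dispenser: Bystander: white push dispenser of plastic toothpicks, 60 mm in diameter, 78 mm tall plus one toothpick standing up 20 mm; origin under its centre.
- bowl: Bystander: green ceramic bowl, 136 mm across the rim, 55 mm tall; origin under its centre.
- egg_cup: Bystander: orange silicone egg cup standing upright, 52 mm across, 54 mm tall; origin under its centre.
- spoon: Bystander: steel spoon lying on the bench, 170 mm long along its own x, origin under its middle.
Things that resemble listed ones, but are neither listed nor needed, are in the scene too. What is shaped like the tin_white but green or yellow is not meant.

How it is judged:
By the outcome, as a careful person would: the job done as asked, in the order asked, and still so for the second after the job is handed in, with the robot touching nothing.
It also fails if it takes over 72 s, if anything falls off the work surface, if the arm or the gripper's body presses on something with over 40 N, if the wrist force passes 120 N, or if a joint passes its speed limit or range.

## Working session

There is one attempt and no reset: what is moved stays moved. The work goes in short steps, Python scripts to look and compute and a tool call to move; the robot and the scene stay as the last step left them, time stands still between calls to the robot, and variables do not carry over. Pictures are saved under pics/ and viewed, about 8 in all and at most 12, crops included, and the job is handed in when it is done.

Besides the shell and the picture viewer there is one more tool, called after "Call:" by a JSON object that holds its "fn" and its "kwargs". drive_tool: Moves the arm, as the interface text tells. Its arguments: {"type":"object","properties":{"deltas":{"type":"array","items":{"type":"array","items":{"type":"array","items":{"type":"number"}}}},"force":{"type":"number"}},"required":["deltas"]}

```bash
ls; mkdir -p pics
cat > h.py <<'E'
import numpy as np, cv2
from plant import arm
def K(s):
    f=200/np.tan(np.radians(s["fovy"])/2); return np.array([[f,0,s["cx"]],[0,f,s["cy"]],[0,0,1.]])
F=np.diag([1,-1,-1.])
def cloud(s):
    h,w=s["z_map"].shape; u,v=np.meshgrid(np.arange(w),np.arange(h))
    p=cv2.undistortPoints(np.stack([u,v],-1).reshape(-1,1,2).astype(float),K(s),np.array([s["k1"],0,0,0.])).reshape(h,w,2)
    z=s["z_map"][...,None]; c=np.concatenate([p*z,z],-1)@F
    M=np.linalg.inv(s["world_to_cam"]); P=c@M[:3,:3].T+M[:3,3]; P[s["z_map"]==0]=np.nan; return P
def proj(s,X):
    M=s["world_to_cam"]; X=np.atleast_2d(X); c=(X@M[:3,:3].T+M[:3,3])@F
    return cv2.projectPoints(c,np.zeros(3),np.zeros(3),K(s),np.array([s["k1"],0,0,0.]))[0].reshape(-1,2)
def ray(s,px,z):
    p=cv2.undistortPoints(np.array(px,float).reshape(-1,1,2),K(s),np.array([s["k1"],0,0,0.])).reshape(-1,2)
    M=np.linalg.inv(s["world_to_cam"]); d=(np.c_[p,np.ones(len(p))]@F)@M[:3,:3].T; o=M[:3,3]
    return o+d*((z-o[2])/d[:,2])[:,None]
def save(s,n): cv2.imwrite("pics/"+n,s if isinstance(s,np.ndarray) else s["color"][...,::-1])
E
python3 - <<'E'
from h import *
import pickle
for n in("top","side"):
    s=arm.snapshot(n); pickle.dump(s,open(n+".pkl","wb")); save(s,n+"0.png")
    print(n,s["fovy"],s["cx"],s["cy"],s["k1"],np.linalg.inv(s["world_to_cam"]).round(3).tolist(),(s["z_map"]==0).mean())
print(arm.read_state())
E
```

```text
pics
top 48.55179856546309 322.499415579335 199.9914744265821 -0.0817003615908657 [[-0.023, 0.997, -0.071, 0.469], [-1.0, -0.024, -0.014, -0.04], [-0.015, 0.071, 0.997, 1.088], [0.0, 0.0, 0.0, 1.0]] 0.0040703125
side 52.729878795785645 319.8531753808321 201.47042385341663 -0.09041156596493514 [[-0.912, 0.233, -0.337, 0.152], [-0.409, -0.563, 0.718, 0.785], [-0.022, 0.793, 0.609, 0.747], [0.0, 0.0, 0.0, 1.0]] 0.00410546875
{'t': 0.1, 'joint_positions': array([-1.18857956e+00,  4.80802423e-01,  1.59680324e+00, -1.19786673e-05,
        1.06512249e+00, -4.66190030e-02]), 'joint_velocities': array([-0.00104715, -0.00186561, -0.00268964,  0.00063995,  0.00050747,
        0.00064532]), 'effort': array([ 7.60717357e-04, -9.52257299e+01, -4.31043577e+01, -6.04634533e-05,
        5.10828409e-03,  9.04152648e-05]), 'ee_pos': array([ 0.27021688, -0.59097326,  0.4041177 ]), 'ee_rot': array([-3.06855735e+00, -6.68234996e-01,  3.14001888e-04]), 'force': array([-0.19852713, -0.17187423, -0.67018227]), 'wrist_torque': array([-0.00107414,  0.0270445 , -0.00219376]), 'opening': 0.08542153142202258}
```

View pics/top0.png

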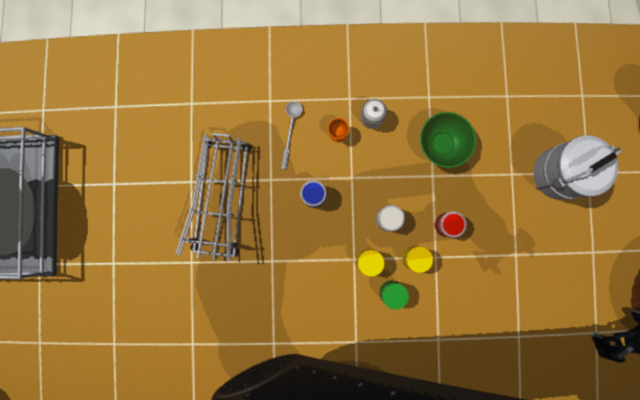

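View pics/side0.png

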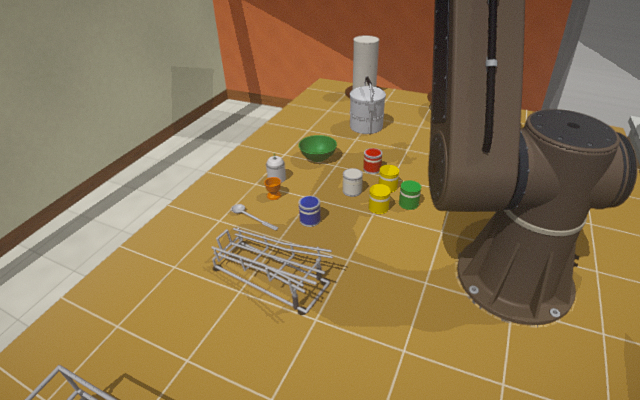

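Top view: red tin (453,224), white tin (391,218), blue tin (313,194). The dispenser is white too but has a toothpick (374,112), so it isn't the white tin; the yellow tins (371,263), (419,260) and the green one (395,295) are not meant. The rack is at about (215,197), with the uphill end probably near the robot (bottom). I'll measure these and confirm in an enlarged crop.

Run:
```python
from h import *
import pickle
t=pickle.load(open("top.pkl","rb")); s=pickle.load(open("side.pkl","rb"))
P=cloud(t); Q=cloud(s)
for n,(u,v) in dict(red=(453,224),white=(391,218),blue=(313,194),disp=(374,112),y1=(371,263),y2=(419,260),g=(395,295)).items():
    w=P[v-25:v+25,u-25:u+25].reshape(-1,3); 
    hi=w[(w[:,2]>.058)&(w[:,2]<.08)&(np.linalg.norm(w[:,:2]-P[v,u,:2],axis=1)<.045)]
    mn,mx=hi.min(0),hi.max(0); 
    (c,r)=cv2.minEnclosingCircle(hi[:,:2].astype(np.float32)*1000)
    print(n,P[v,u].round(3),"circ",np.round(c,1),round(r,1),"ray",ray(t,[(u,v)],.066).round(3), "bbox c",((mn+mx)/2).round(3))
# rack points, both views
for nm,C in(("top",P),("side",Q)):
    w=C.reshape(-1,3); m=(w[:,2]>.02)&(w[:,2]<.2)&(w[:,1]>.09)&(w[:,1]<.3)&(w[:,0]>.3)&(w[:,0]<.68)
    k=w[m]; print(nm,len(k))
    (c,sz,a)=cv2.minAreaRect(k[:,:2].astype(np.float32)*1000); print(c,sz,a)
    for x0 in np.arange(.3,.68,.03):
        q=k[(k[:,0]>=x0)&(k[:,0]<x0+.03)]
        if len(q): print(round(x0,2),len(q),"z",np.percentile(q[:,2],[0,50,90,100]).round(3),"y",np.percentile(q[:,1],[0,50,100]).round(3))
a=cv2.resize(t["color"][115:275,160:270,::-1],None,fx=3.7,fy=3.7,interpolation=cv2.INTER_CUBIC)
b=cv2.resize(s["color"][220:320,200:345,::-1],None,fx=2.7,fy=2.7,interpolation=cv2.INTER_CUBIC)
o=np.zeros((592,800,3),np.uint8); o[:a.shape[0],:a.shape[1]]=a; o[:b.shape[0],408:408+b.shape[1]]=b
c=cv2.resize(t["color"][180:250,290:470,::-1],None,fx=2.15,fy=2.15); o[300:300+c.shape[0],410:410+c.shape[1]]=c[:,:390]
save(o,"crop1.png")
```

```text
red [ 0.479 -0.326  0.067] circ [ 478.6 -326.9] 31.1 ray [[ 0.479 -0.326  0.066]] bbox c [ 0.48  -0.327  0.064]
white [ 0.496 -0.184  0.061] circ [ 498.1 -183.3] 30.1 ray [[ 0.496 -0.183  0.066]] bbox c [ 0.498 -0.183  0.065]
blue [ 0.556 -0.005  0.067] circ [560.  -4.] 29.7 ray [[ 0.556 -0.005  0.066]] bbox c [ 0.56  -0.003  0.065]
disp [ 0.743 -0.151  0.077] circ [ 749.8 -153.9] 30.9 ray [[ 0.746 -0.152  0.066]] bbox c [ 0.75  -0.154  0.069]
y1 [ 0.394 -0.134  0.067] circ [ 395.4 -133.5] 30.0 ray [[ 0.394 -0.134  0.066]] bbox c [ 0.395 -0.133  0.065]
y2 [ 0.399 -0.244  0.068] circ [ 400.7 -244.7] 30.0 ray [[ 0.398 -0.244  0.066]] bbox c [ 0.401 -0.246  0.065]
g [ 0.321 -0.186  0.071] circ [ 317.5 -187.6] 29.9 ray [[ 0.32  -0.187  0.066]] bbox c [ 0.318 -0.186  0.065]
top 1826
(548.3504638671875, 233.2225799560547) (117.71956634521484, 271.78814697265625) 85.59375
0.39 29 z [0.072 0.083 0.105 0.107] y [0.186 0.224 0.265]
0.42 215 z [0.021 0.076 0.104 0.11 ] y [0.182 0.221 0.3  ]
0.45 264 z [0.022 0.072 0.101 0.109] y [0.184 0.259 0.299]
0.48 173 z [0.058 0.076 0.097 0.103] y [0.187 
[... 359 characters left out ...]
0.255]
side 1620
(547.71435546875, 232.09596252441406) (119.65203094482422, 273.6783752441406) 85.46286010742188
0.39 41 z [0.072 0.078 0.105 0.11 ] y [0.184 0.224 0.264]
0.42 292 z [0.02  0.072 0.103 0.108] y [0.18  0.208 0.3  ]
0.45 258 z [0.02  0.071 0.1   0.104] y [0.184 0.286 0.299]
0.48 157 z [0.055 0.075 0.096 0.099] y [0.184 0.22  0.288]
0.51 226 z [0.052 0.069 0.09  0.094] y [0.18  0.225 0.281]
0.54 120 z [0.048 0.067 0.086 0.089] y [0.182 0.21  0.27 ]
0.57 183 z [0.037 0.058 0.08  0.083] y [0.175 0.206 0.268]
0.6 134 z [0.039 0.058 0.077 0.079] y [0.174 0.238 0.267]
0.63 105 z [0.034 0.053 0.072 0.075] y [0.17  0.197 0.258]
0.66 104 z [0.026 0.045 0.067 0.069] y [0.162 0.191 0.255]
```

View pics/crop1.png

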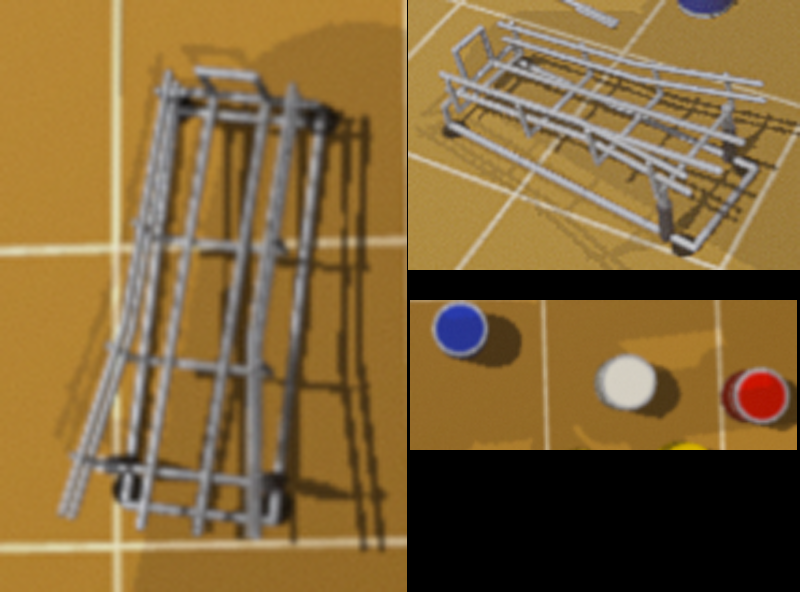

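The crop confirms the single red, white and blue tins. The rack's flared, raised end is near the robot (bottom of the picture) and the curled stop is at the far end, crop (230,75). Next I'll fit the runner wires.

Run:
```python
from h import *
import pickle
t=pickle.load(open("top.pkl","rb")); P=cloud(t)
ends=[]
for nm,a,b in(("L",(197.8,256.9),(216.8,139.3)),("R",(214,258.2),(231.6,140.7))):
    pts=[]
    for k in np.linspace(0.02,.97,120):
        u=a[0]+(b[0]-a[0])*k; v=a[1]+(b[1]-a[1])*k
        w=P[int(round(v)),int(round(u))-2:int(round(u))+3]
        w=w[w[:,2]>.02]
        if len(w): pts.append(w[w[:,2].argmax()])
    p=np.array(pts)
    zc=np.polyfit(p[:,0],p[:,2],1)
    for _ in range(5):
        g=abs(p[:,2]-np.polyval(zc,p[:,0]))<.006; zc=np.polyfit(p[g,0],p[g,2],1)
    yc=np.polyfit(p[g,0],p[g,1],1)
    print(nm,len(p),g.sum(),"z slope deg",np.degrees(np.arctan(zc[0])),"z@.42,.65",np.polyval(zc,[.42,.65]).round(4),"y@",np.polyval(yc,[.42,.65]).round(4),"yaw",np.degrees(np.arctan(yc[0])), "xrange",p[g,0].min(),p[g,0].max())
    zf=lambda x:np.polyval(zc,x)
    for e in(a,b): 
        q=ray(t,[e],.05); q=ray(t,[e],zf(q[0,0])); print("  end",q.round(4))
# foot/frame: low-end cross rod z~30 and stop top
w=P[120:160,195:260].reshape(-1,3); q=w[(w[:,2]>.055)&(w[:,0]>.66)]
print("stop high pts",len(q),q.min(0).round(3),q.max(0).round(3))
crop=lambda x,y:(160+x/3.7,115+y/3.7)
print("stop top corners",ray(t,[crop(197,72),crop(258,76)],.075).round(4))
```

```text
L 120 120 z slope deg -9.53191552290183 z@.42,.65 [0.0796 0.041 ] y@ [0.262  0.2317] yaw -7.5242585824712584 xrange 0.4214123656520494 0.6894770101030646
  end [[0.4172 0.2616 0.0803]]
  end [[0.6981 0.2278 0.0335]]
R 120 120 z slope deg -9.05359928961259 z@.42,.65 [0.0773 0.0406] y@ [0.2261 0.1977] yaw -7.050343516514701 xrange 0.4184987411481104 0.6854936826778346
  end [[0.4135 0.2245 0.0786]]
  end [[0.6933 0.1913 0.0343]]
stop high pts 136 [0.661 0.165 0.057] [0.706 0.255 0.077]
stop top corners [[0.7008 0.2257 0.075 ]
 [0.697  0.1867 0.075 ]]
```

```bash
cat > pl.py <<'E'
import numpy as np, json
from scipy.spatial.transform import Rotation as R
def heading(az,tilt,s=1):
    """tool z: tilt deg from straight down toward azimuth az (deg); tool y horizontal, sign s"""
    a,t=np.radians([az,tilt]); h=np.array([np.cos(a),np.sin(a),0]); z=np.sin(t)*h-np.cos(t)*np.array([0,0,1])
    y=s*np.array([-h[1],h[0],0]); return R.from_matrix(np.c_[np.cross(y,z),y,z])
def flange(g,Rt,back=0): return np.array(g)-(.155+back)*Rt.apply([0,0,1])
def rows(p0,R0,p1,R1,hand,vmax=42,wmax=.135,n=None):
    rv=(R0.inv()*R1).as_rotvec(); d=np.array(p1)-p0
    n=n or int(max(np.ceil(np.linalg.norm(d)*1e3/vmax),np.ceil(np.linalg.norm(rv)/wmax),1)); out=[]
    p=np.array(p0,float); Rc=R0
    for i in range(n):
        pt=p0+d*(i+1)/n; Rt=R0*R.from_rotvec(rv*(i+1)/n)
        sh=np.round(Rc.inv().apply(pt-p)*1e3,1); tr=np.round((Rc.inv()*Rt).as_rotvec(),3)
        p=p+Rc.apply(sh/1e3); Rc=Rc*R.from_rotvec(tr); out.append([*map(float,sh),*map(float,tr),hand])
    for i in range(0,n,8): print(json.dumps([out[i:i+8]]).replace(".0,",","))
    return p,Rc
E
python3 - <<'E'
from h import *; from pl import *
import pickle
t=pickle.load(open("top.pkl","rb")); P=cloud(t)
w=P[120:215,530:635].reshape(-1,3); w=w[w[:,2]>.03]
print("pot",np.percentile(w,[1,50,99],axis=0).round(3))
st=arm.read_state()
R0=R.from_rotvec(st["ee_rot"]); az=np.degrees(np.arctan2(st["ee_pos"][1],st["ee_pos"][0]))
t_ax=R0.inv().apply([-np.sin(np.radians(az)),np.cos(np.radians(az)),0])
R1=R0*R.from_rotvec(t_ax*.55)
print(R1.apply([0,0,1]))
R1b=R0*R.from_rotvec(-t_ax*.55); print(R1b.apply([0,0,1]))
h=lambda r:r.apply([0,0,1])[:2]@st["ee_pos"][:2]
rows(st["ee_pos"],R0,[.45,-.50,.34],R1 if h(R1)<0 else R1b,85,n=8)
E
```

```text
pot [[ 0.534 -0.678  0.034]
 [ 0.594 -0.591  0.146]
 [ 0.661 -0.55   0.196]]
[-0.2177142   0.4762503  -0.85193085]
[ 0.2169869  -0.47445539 -0.85311709]
[[[25.2, -1, 8, 0.069, -0, 0, 85], [25.1, -0.4, 8.1, 0.068, -0, 0, 85], [25.2, 0.1, 8.1, 0.069, -0, 0, 85], [25.2, 0.7, 8, 0.069, -0, 0, 85], [25.1, 1.2, 8, 0.069, -0, 0, 85], [25.2, 1.8, 7.9, 0.068, -0, 0, 85], [25.2, 2.3, 7.7, 0.069, -0, 0, 85], [25.1, 2.8, 7.6, 0.069, -0, 0, 85]]]
```

Call:
{"fn": "drive_tool", "kwargs": {"deltas": [[[25,-1,8,0.07,0,0,85],[25,0,8,0.07,0,0,85],[25,0,8,0.07,0,0,85],[25,1,8,0.07,0,0,85],[25,1,8,0.07,0,0,85],[25,2,8,0.07,0,0,85],[25,2,8,0.07,0,0,85],[25,3,8,0.07,0,0,85]]]}}

```text
t: 0.9
ee_pos: [0.4497, -0.5001, 0.3394]
ee_rot: [-2.528, -0.55, 0.16]
force: [-0.1, 0.9, -0.3]
opening: 0.0849
```

Run:
```python
from h import *
s=arm.read_state(); print({k:np.round(v,4) for k,v in s.items() if k not in("effort","joint_velocities")})
```

```text
{'t': np.float64(0.9), 'joint_positions': array([-0.9184,  0.7433,  1.3491,  0.1184,  1.601 ,  0.1936]), 'ee_pos': array([ 0.4497, -0.5001,  0.3394]), 'ee_rot': array([-2.5275, -0.5505,  0.1596]), 'force': array([-0.1346,  0.8646, -0.3133]), 'wrist_torque': array([-0.2649, -0.121 ,  0.0239]), 'opening': np.float64(0.0849)}
```

Call:
{"fn": "drive_tool", "kwargs": {"deltas": [[[0,0,0,0,0.1,0,85],[0,0,0,0,0.1,0,85],[20,0,0,0,0.1,0,85],[40,0,0,0,0,0,85]]]}}

```text
t: 1.3
ee_pos: [0.5028, -0.4855, 0.3522]
ee_rot: [-2.489, -0.422, -0.222]
force: [-0.2, -1.1, 0.7]
opening: 0.0852
```

Run:
```python
from h import *
s=arm.read_state(); print({k:np.round(v,4) for k,v in s.items() if k not in("effort",)})
```

```text
{'t': np.float64(1.3), 'joint_positions': array([-0.9259,  0.7417,  1.3386,  0.4139,  1.5542,  0.1964]), 'joint_velocities': array([ 0.5269,  0.1187, -0.5717,  0.1696,  0.2368,  0.5815]), 'ee_pos': array([ 0.5028, -0.4855,  0.3522]), 'ee_rot': array([-2.4891, -0.4221, -0.2221]), 'force': array([-0.1861, -1.0753,  0.694 ]), 'wrist_torque': array([-0.2998,  0.044 , -0.0083]), 'opening': np.float64(0.0852)}
```

```bash
cat > kin.py <<'E'
import numpy as np
from scipy.spatial.transform import Rotation as R
from scipy.optimize import least_squares
D=[([-1.18857956e+00,4.80802423e-01,1.59680324e+00,-1.198e-05,1.06512249,-4.66190030e-02],[.27021688,-.59097326,.4041177],[-3.06855735,-.668234996,.000314]),
([-0.9184,0.7433,1.3491,0.1184,1.601,0.1936],[0.4497,-0.5001,0.3394],[-2.5275,-0.5505,0.1596]),
([-0.9259,0.7417,1.3386,0.4139,1.5542,0.1964],[.5028,-.4855,.3522],[-2.4891,-.4221,-.2221])]
Z=lambda a:R.from_euler("z",a); Y=lambda a:R.from_euler("y",a)
LIM=np.array([[-2.75,2.75],[-.82,2.05],[.23,2.67],[-1.56,4.7],[.09,2.69],[-2.92,2.92]])
def rot(q,s4,s6): return Z(q[0])*Y(q[1]+q[2])*Z(s4*q[3])*Y(q[4])*Z(s6*q[5])
def fitpos(D,s4,s6):
    A=[];b=[]
    for q,p,_ in D:
        for v in range(3):
            e=np.eye(3)[v]
            A.append([Z(q[0]).apply([1,0,0])[v],e[2],(Z(q[0])*Y(q[1])).apply([0,0,1])[v],(Z(q[0])*Y(q[1]+q[2])).apply([0,0,1])[v],(Z(q[0])*Y(q[1]+q[2])).apply([1,0,0])[v],rot(q,s4,s6).apply([0,0,1])[v]]); b.append(p[v])
    return np.array(A),np.array(b)
def best():
    c=[]
    for s4 in(1,-1):
        for s6 in(1,-1):
            C=[rot(q,s4,s6).inv()*R.from_rotvec(r) for q,_,r in D]; m=C[0]
            c.append((max((m.inv()*x).magnitude() for x in C),s4,s6,m))
    return min(c,key=lambda x:x[0])
err,S4,S6,C0=best(); A,b=fitpos(D,S4,S6); 
lam=1e-5; prior=np.array([.15,.45,.45,.45,0,.1]) # weakly regularised
K=prior+np.linalg.lstsq(np.r_[A,lam*np.eye(6)],np.r_[b-A@prior,np.zeros(6)],rcond=None)[0]
def fk(q):
    q=np.asarray(q); A,_=fitpos([(q,[0]*3,0)],S4,S6); return A@K, rot(q,S4,S6)*C0
def ik(p,Rt,q0s):
    f=lambda q:np.r_[(fk(q)[0]-p)*10,(fk(q)[1].inv()*Rt).as_rotvec()]
    r=[least_squares(f,np.clip(q,LIM[:,0]+.01,LIM[:,1]-.01),bounds=(LIM[:,0],LIM[:,1])) for q in q0s]
    r=min(r,key=lambda s:round(s.cost,7)+1e-9); return r.x,r.cost
E
cat > try.py <<'E'
from kin import *; from pl import *
print("orient err",err,S4,S6,C0.as_rotvec().round(3),"K",K.round(4),"res mm",(1e3*(A@K-b)).round(1))
q0=D[-1][0]
red=[.479,-.327,.035]; inl=[.462,.2387,.105]
for s in(1,-1):
  for az in(100,125,146,165):
    Rt=heading(az,45,s); 
    for bk in(0,.09):
        q,c=ik(flange(red,Rt,bk),Rt,[q0]); print("red",s,az,bk,q.round(2),"%.1e"%c)
  for az in(82.7,-97.3):
    Rt=heading(az,45,s)
    for dz in(0,.08):
        q,c=ik(flange(np.add(inl,[0,0,dz]),Rt),Rt,[q0,[.5,.5,1.6,1,1.3,1],[.5,.5,1.6,-1,1.3,-1],[.7,.5,1.6,1,1.8,-1],[.7,.5,1.6,-1,1.8,1],[.5,.5,1.6,2.5,1.3,1]]); print("place",s,az,dz,q.round(2),"%.1e"%c)
E
python3 try.py
```

```text
orient err 0.00010721623740453898 1 1 [-0.    -0.     1.571] K [ 0.467  -0.5341  0.7513 -0.4153 -0.4111  0.2869] res mm [-27.6 -12.6   2.  -15.6 -12.3   0.4   3.3   4.6  -2.5]
red 1 100 0 [-0.87  1.05  0.79  0.4   1.98  2.12] 1.4e-18
red 1 100 0.09 [-0.91  1.01  0.98  0.35  1.87  2.04] 8.7e-23
red 1 125 0 [-0.72  1.08  0.84  0.18  1.99  1.81] 7.3e-21
red 1 125 0.09 [-0.74  1.03  1.03  0.16  1.85  1.77] 1.5e-29
red 1 146 0 [-0.6   1.09  0.85 -0.    1.99  1.57] 4.3e-20
red 1 146 0.09 [-0.6   1.04  1.05 -0.    1.84  1.57] 1.5e-28
red 1 165 0 [-0.48  1.08  0.84 -0.17  1.99  1.34] 2.6e-18
red 1 165 0.09 [-0.47  1.03  1.04 -0.15  1.84  1.38] 5.5e-23
place 1 82.7 0 [-0.16  0.61  0.79  0.79  1.69 -2.92] 8.6e-03
place 1 82.7 0.08 [-0.15  0.54  0.98  0.76  1.58 -2.92] 2.2e-02
place 1 -97.3 0 [ 0.83  0.91  0.88 -0.46  2.    0.91] 2.8e-29
place 1 -97.3 0.08 [ 0.83  0.82  1.06 -0.45  1.91  0.95] 1.5e-25
red -1 100 0 [-0.87  1.05  0.79  0.4   1.98 -1.02] 1.2e-19
red -1 100 0.09 [-0.91  1.01  0.98  0.35  1.87 -1.1 ] 1.8e-30
red -1 125 0 [-0.72  1.08  0.84  0.18  1.99 -1.33] 7.1e-29
red -1 125 0.09 [-0.74  1.03  1.03  0.16  1.85 -1.37] 4.6e-18
red -1 146 0 [-0.6   1.09  0.85 -0.    1.99 -1.57] 2.1e-27
red -1 146 0.09 [-0.6   1.04  1.05 -0.    1.84 -1.57] 5.9e-29
red -1 165 0 [-0.48  1.08  0.84 -0.17  1.99 -1.8 ] 7.2e-23
red -1 165 0.09 [-0.47  1.03  1.04 -0.15  1.84 -1.76] 5.4e-26
place -1 82.7 0 [-0.17  0.62  0.79  0.79  1.71  0.09] 1.3e-21
place -1 82.7 0.08 [-0.17  0.55  0.97  0.79  1.63  0.  ] 8.5e-25
place -1 -97.3 0 [ 0.83  0.91  0.88 -0.46  2.   -2.24] 3.3e-26
place -1 -97.3 0.08 [ 0.83  0.82  1.06 -0.45  1.91 -2.19] 8.0e-31
```

```bash
python3 - <<'E'
s=open("kin.py").read()
s=s.replace("rot(q,s4,s6).apply([0,0,1])[v]]","rot(q,s4,s6).apply([0,0,1])[v],Z(q[0]).apply([0,1,0])[v]]").replace("prior=np.array([.15,.45,.45,.45,0,.1])","prior=np.array([.15,.45,.45,.45,0,.1,.03])").replace("np.eye(6)]","np.eye(7)]").replace("np.zeros(6)]","np.zeros(7)]").replace("lam=1e-5","lam=3e-3")
open("kin.py","w").write(s)
E
python3 try.py | head -1
cat > go.py <<'E'
import sys; from h import *; from pl import *
def st():
    s=arm.read_state(); print("t",round(s["t"],2),"q",s["joint_positions"].round(4).tolist(),"p",s["ee_pos"].round(4).tolist(),"r",s["ee_rot"].round(4).tolist(),"F",s["force"].round(1),"open",round(s["opening"],4)); return s["ee_pos"],R.from_rotvec(s["ee_rot"])
E
python3 - <<'E'
from go import *
p,r=st(); Rt=heading(155,45,-1); print(Rt.as_rotvec())
rows(p,r,flange([.479,-.327,.035],Rt,.10),Rt,85)
print("target",flange([.479,-.327,.035],Rt,.10))
E
```

```text
orient err 0.00010721623740453898 1 1 [-0.    -0.     1.571] K [0.005  0.3255 0.5971 0.4446 0.0422 0.198  0.0303] res mm [ 0.   0.  -0.  -0.1  0.   0.1  0.  -0.1 -0.1]
t 1.3 q [-0.9259, 0.7417, 1.3386, 0.4139, 1.5542, 0.1964] p [0.5028, -0.4855, 0.3522] r [-2.4891, -0.4221, -0.2221] F [-0.2 -1.1  0.7] open 0.0852
[-0.51216138 -2.3102107  -0.21214419]
[[[6.9, 3.4, 9.8, 0.051, -0.022, -0.117, 85], [6.5, 4.7, 9.5, 0.052, -0.021, -0.118, 85], [6.2, 6, 9.1, 0.051, -0.022, -0.117, 85], [5.6, 7.1, 8.6, 0.051, -0.022, -0.118, 85], [4.9, 8.1, 8.2, 0.052, -0.022, -0.117, 85], [4, 9, 7.5, 0.051, -0.021, -0.118, 85], [3.1, 9.9, 7, 0.051, -0.022, -0.117, 85], [2, 10.5, 6.5, 0.052, -0.022, -0.117, 85]]]
[[[0.9, 11, 5.8, 0.051, -0.022, -0.118, 85], [-0.2, 11.3, 5.3, 0.051, -0.021, -0.117, 85], [-1.6, 11.4, 4.7, 0.051, -0.022, -0.118, 85], [-2.7, 11.5, 4.1, 0.052, -0.022, -0.117, 85], [-4, 11.2, 3.7, 0.051, -0.022, -0.117, 85], [-5.3, 10.9, 3.2, 0.051, -0.021, -0.118, 85], [-6.4, 10.3, 2.8, 0.052, -0.022, -0.117, 85], [-7.5, 9.7, 2.4, 0.051, -0.022, -0.118, 85]]]
[[[-8.6, 8.8, 2.1, 0.051, -0.022, -0.117, 85]]]
target [ 0.64241838 -0.40320324  0.21531223]
```

Call:
{"fn": "drive_tool", "kwargs": {"deltas": [[[7,3,10,0.051,-0.022,-0.117,85],[6,5,9,0.051,-0.022,-0.117,85],[6,6,9,0.051,-0.022,-0.117,85],[6,7,9,0.051,-0.022,-0.117,85],[5,8,8,0.051,-0.022,-0.117,85],[4,9,8,0.051,-0.022,-0.117,85],[3,10,7,0.051,-0.022,-0.117,85],[2,10,6,0.051,-0.022,-0.117,85]]]}}

```text
t: 2.1
ee_pos: [0.5699, -0.4453, 0.288]
ee_rot: [-1.75, -1.53, -0.239]
force: [0.3, -0.3, 0.3]
opening: 0.0849
```

Call:
{"fn": "drive_tool", "kwargs": {"deltas": [[[1,11,6,0.051,-0.022,-0.117,85],[0,11,5,0.051,-0.022,-0.117,85],[-2,11,5,0.051,-0.022,-0.117,85],[-3,11,4,0.051,-0.022,-0.117,85],[-4,11,4,0.051,-0.022,-0.117,85],[-5,11,3,0.051,-0.022,-0.117,85],[-6,10,3,0.051,-0.022,-0.117,85],[-8,10,2,0.051,-0.022,-0.117,85]]]}}

```text
t: 2.9
ee_pos: [0.6343, -0.4073, 0.2236]
ee_rot: [-0.664, -2.253, -0.208]
force: [0.4, 0.6, -0.8]
opening: 0.0849
```

Call:
{"fn": "drive_tool", "kwargs": {"deltas": [[[-9,9,2,0.051,-0.022,-0.117,85],[0,0,0,0,0,0,85]]]}}

```text
t: 3.1
ee_pos: [0.6435, -0.4012, 0.2146]
ee_rot: [-0.512, -2.311, -0.2]
force: [0.6, 0.6, 0.5]
opening: 0.0849
```

Run:
```python
from go import *
p,r=st(); Rt=heading(155,45,-1)
s=arm.snapshot("wrist"); save(s,"w1.png"); P=cloud(s)
c=s["color"].astype(int); m=(c[...,0]>120)&(c[...,1]<60)&(c[...,2]<60)&np.isfinite(P[...,2]); q=P[m]
top=q[abs(q[:,2]-.066)<.004]; print(len(q),len(top), (top.min(0)+top.max(0))/2 if len(top) else 0, cv2.minEnclosingCircle(top[:,:2].astype(np.float32)*1000) if len(top) else 0)
print("to pre"); pe,re=rows(p,r,flange([.479,-.327,.035],Rt,.10),Rt,85,n=1)
print("in"); rows(pe,re,flange([.479,-.327,.035],Rt,0),Rt,85,vmax=22)
```

```text
t 3.1 q [-0.5704, 1.0741, 1.0098, -0.1071, 1.8342, -1.6911] p [0.6435, -0.4012, 0.2146] r [-0.5117, -2.3113, -0.1998] F [0.6 0.6 0.5] open 0.0849
3551 3369 [ 0.47780133 -0.32845981  0.06567186] ((477.4678955078125, -328.1533203125), 25.42228889465332)
to pre
[[[0.6, -2.3, -0.4, -0.009, 0.002, -0.003, 85]]]
in
[[[-0, -0, 20, 0, 0, -0, 85], [-0, -0, 20, 0, 0, -0, 85], [-0, -0, 20, 0, 0, -0, 85], [-0, -0, 20, 0, 0, -0, 85], [-0, -0, 20, 0, 0, -0, 85]]]
```

View pics/w1.png

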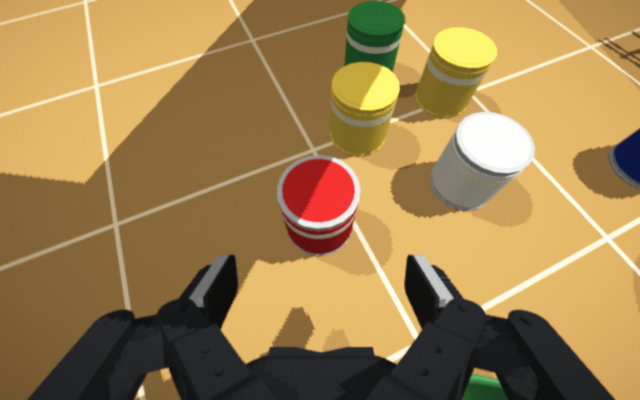

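The wrist view shows the red tin at (318,205), centred between the open jaws at x=225 and x=425, so I'll go in and grip.

Call:
{"fn": "drive_tool", "kwargs": {"deltas": [[[0,-2,0,-0.009,0.002,0,85],[0,0,24,0,0,0,85],[0,0,24,0,0,0,85],[0,0,24,0,0,0,85],[0,0,20,0,0,0,85],[0,0,10,0,0,0,85],[0,0,0,0,0,0,50],[0,0,0,0,0,0,50]]], "force": 35}}

```text
t: 3.95
ee_pos: [0.577, -0.3748, 0.1449]
ee_rot: [-0.524, -2.31, -0.211]
force: [5.3, -2.1, 17.8]
opening: 0.0593
```

Call:
{"fn": "drive_tool", "kwargs": {"deltas": [[[0,0,0,0,0,0,50],[0,0,0,0,0,0,50],[0,0,0,0,0,0,50]]]}}

```text
t: 4.25
ee_pos: [0.5773, -0.3746, 0.1451]
ee_rot: [-0.522, -2.311, -0.21]
force: [1.9, -3.8, 4.6]
opening: 0.0589
```

Run:
```python
from go import *; from kin import *
p,r=st()
up=r.inv().apply([0,0,1]); print("tool up dir",up.round(3), "tin axis est in tool", up.round(3))
Rp=heading(-97.3,45,1); g=np.array([.462,.2387,.106])
print("axis after place",Rp.apply(up).round(3))
q=arm.read_state()["joint_positions"]
for dz in(0,.04,.09): 
    x,c=ik(flange(g+[0,0,dz],Rp),Rp,[q,[.8,.8,1,-.4,1.9,.9]]); print(dz,x.round(2),c)
l=p+[0,0,.10]; print("lift",r.inv().apply([0,0,100]).round(1))
v=flange(g+[0,0,.09],Rp); print("pre place",v)
pe,re=rows(l,r,[.60,0.0,.34],R.from_quat(r.as_quat()) if 0 else r*R.from_rotvec((r.inv()*Rp).as_rotvec()*.5),50)
print("rel rotvec",(r.inv()*Rp).as_rotvec())
rows(pe,re,v,Rp,50)
```

```text
t 4.25 q [-0.5891, 1.058, 1.2545, -0.1059, 1.6053, -1.6756] p [0.5773, -0.3746, 0.1451] r [-0.5225, -2.3111, -0.2097] F [ 1.9 -3.8  4.6] open 0.0589
tool up dir [ 0.705 -0.004 -0.709] tin axis est in tool [ 0.705 -0.004 -0.709]
axis after place [0.123 0.992 0.003]
0 [ 0.73  0.83  1.63 -0.49  1.36  1.14] 1.0435281166437291e-21
0.04 [ 0.73  0.78  1.62 -0.49  1.41  1.11] 3.74081420090317e-21
0.09 [ 0.73  0.71  1.61 -0.48  1.49  1.07] 9.167989137298031e-21
lift [ 70.5  -0.4 -70.9]
pre place [0.47592648 0.34741317 0.30560155]
[[[16.7, 34.8, 3, -0, -0.067, 0.069, 50], [19.3, 33.5, 1.9, -0, -0.067, 0.069, 50], [21.6, 32.1, 0.4, -0, -0.067, 0.068, 50], [23.7, 30.6, -1, -0, -0.066, 0.069, 50], [25.6, 28.9, -2.7, -0, -0.067, 0.069, 50], [27.4, 27, -4.5, -0, -0.067, 0.069, 50], [28.7, 25.1, -6.3, -0.001, -0.067, 0.069, 50], [30, 23.1, -8.3, 0, -0.067, 0.068, 50]]]
[[[30.8, 21.1, -10.4, 0, -0.067, 0.069, 50], [31.4, 18.8, -12.4, 0, -0.066, 0.069, 50]]]
rel rotvec [-0.00174477 -1.33684382  1.37598552]
[[[40.5, 7.2, 1.9, -0, -0.074, 0.076, 50], [41, 4, -1.1, -0, -0.075, 0.077, 50], [40.9, 1, -4.2, -0, -0.074, 0.076, 50], [40.5, -2.2, -7.2, -0, -0.074, 0.077, 50], [39.5, -5.3, -10.1, -0, -0.075, 0.076, 50], [38.2, -8.2, -13.1, -0, -0.074, 0.077, 50], [36.3, -11.1, -15.8, -0.001, -0.074, 0.076, 50], [34.2, -13.8, -18.5, 0, -0.074, 0.077, 50]]]
[[[31.5, -16.3, -20.9, 0, -0.075, 0.076, 50]]]
```

Call:
{"fn": "drive_tool", "kwargs": {"deltas": [[[10,0,-10,0,0,0,50],[18,0,-18,0,0,0,50],[22,0,-22,0,0,0,50],[22,0,-22,0,0,0,50]]]}}

```text
t: 4.65
ee_pos: [0.5768, -0.3735, 0.2477]
ee_rot: [-0.522, -2.31, -0.211]
force: [-0.1, -0.7, -1.8]
opening: 0.0589
```

Call:
{"fn": "drive_tool", "kwargs": {"deltas": [[[17,35,3,0,-0.067,0.069,50],[19,33,2,0,-0.067,0.069,50],[22,32,0,0,-0.067,0.069,50],[24,31,-1,0,-0.067,0.069,50],[26,29,-3,0,-0.067,0.069,50],[27,27,-4,0,-0.067,0.069,50],[29,25,-6,0,-0.067,0.069,50],[30,23,-8,0,-0.067,0.069,50]]]}}

```text
t: 5.45
ee_pos: [0.594, -0.072, 0.3236]
ee_rot: [-1.32, -2.55, 0.225]
force: [1.0, -0.5, -1.9]
opening: 0.0594
```

Call:
{"fn": "drive_tool", "kwargs": {"deltas": [[[31,21,-10,0,-0.067,0.069,50],[31,19,-12,0,-0.067,0.069,50],[40,7,2,0,-0.075,0.076,50],[41,4,-1,0,-0.075,0.076,50],[41,1,-4,0,-0.075,0.076,50],[40,-2,-7,0,-0.075,0.076,50],[0,0,0,0,0,0,50]]]}}

```text
t: 6.15
ee_pos: [0.5421, 0.1592, 0.3245]
ee_rot: [1.811, 2.292, -0.597]
force: [0.8, -0.4, -1.7]
opening: 0.0591
```

Run:
```python
from go import *
p,r=st()
Rp=heading(-97.3,45,1); g=np.array([.462,.2387,.106])
rows(p,r,flange(g+[0,0,.07],Rp),Rp,50)
```

```text
t 6.15 q [0.3504, 0.5412, 1.7719, -0.3824, 1.1271, 0.3348] p [0.5421, 0.1592, 0.3245] r [1.811, 2.2924, -0.5968] F [ 0.8 -0.4 -1.7] open 0.0591
[[[39.9, -4, -6.5, 0, -0.073, 0.077, 50], [38.9, -7.1, -9.4, 0.001, -0.073, 0.076, 50], [37.5, -10, -12.2, -0, -0.073, 0.077, 50], [35.6, -12.7, -14.8, 0, -0.073, 0.077, 50], [33.3, -15.5, -17.4, 0, -0.073, 0.076, 50]]]
```

Call:
{"fn": "drive_tool", "kwargs": {"deltas": [[[40,-4,-7,0,-0.073,0.077,50],[39,-7,-9,0,-0.073,0.077,50],[37,-10,-12,0,-0.073,0.077,50],[36,-13,-15,0,-0.073,0.077,50],[33,-15,-17,0,-0.073,0.077,50],[0,0,0,0,0,0,50],[0,0,0,0,0,0,50]]]}}

```text
t: 6.85
ee_pos: [0.4783, 0.3432, 0.2858]
ee_rot: [1.888, 1.662, -0.78]
force: [0.3, -0.2, -1.0]
opening: 0.059
```

Run:
```python
from go import *
p,r=st(); gp=p+.155*r.apply([0,0,1]); print("grasp pt",gp.round(4),"jaw",r.apply([0,1,0]).round(3))
Rp=heading(-97.3,45,1)
o=np.zeros((400,640*1,3),np.uint8)
for n in("side","top"):
    s=arm.snapshot(n); P=cloud(s); c=s["color"].astype(int)
    m=(c[...,0]>100)&(c[...,1]<60)&(c[...,2]<60)&np.isfinite(P[...,2])&(np.linalg.norm(P-gp,axis=2)<.08); q=P[m]
    print(n,m.sum(), q.mean(0).round(4),q.min(0).round(4),q.max(0).round(4))
    u,v=proj(s,gp)[0].astype(int); cr=s["color"][max(v-80,0):v+80,max(0,u-80):u+80,::-1]
    cr=cv2.resize(cr,(320,320)); o[:320,(0 if n=="side" else 320):][:,:320]=cr
save(o,"pl1.png")
rows(p,r,flange(np.array([.462,.2387,.106])+[0,0,.03],Rp),Rp,50,vmax=20)
```

```text
t 6.85 q [0.7267, 0.7292, 1.6221, -0.4842, 1.4496, 1.08] p [0.4783, 0.3432, 0.2858] r [1.8877, 1.6625, -0.7801] F [ 0.3 -0.2 -1. ] open 0.059
grasp pt [0.4642 0.2348 0.1759] jaw [ 0.992 -0.127 -0.002]
side 383 [0.4543 0.2368 0.1896] [0.4312 0.207  0.1531] [0.4852 0.2697 0.2292]
top 505 [0.4649 0.2294 0.2024] [0.4388 0.2044 0.1869] [0.4919 0.2617 0.2103]
[[[10.4, -0.9, 8.6, -0, -0.001, 0, 50], [10.4, -1, 8.6, -0.001, -0.001, 0.001, 50], [10.4, -0.9, 8.6, -0, -0.001, 0, 50]]]
```

View pics/pl1.png

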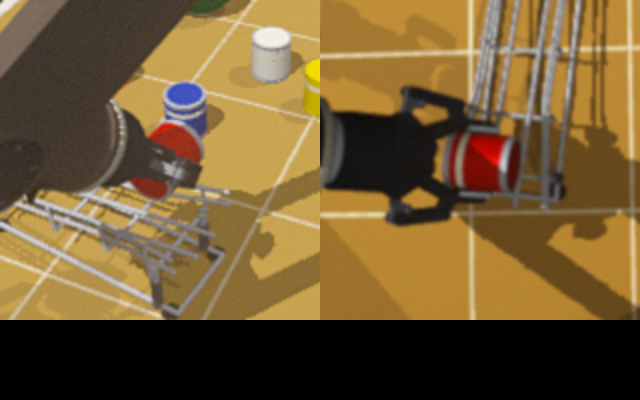

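The tin is held level across the lane above the inlet (top crop: tin at (482,160), with the runners either side). I'll lower it, slowly once close.

Call:
{"fn": "drive_tool", "kwargs": {"deltas": [[[10,-1,9,0,0,0,50],[10,-1,9,0,0,0,50],[10,-1,9,0,0,0,50],[7,0,7,0,0,0,50],[7,0,7,0,0,0,50],[0,0,0,0,0,0,50]]]}}

```text
t: 7.55
ee_pos: [0.4754, 0.3449, 0.2241]
ee_rot: [1.888, 1.66, -0.783]
force: [-0.5, 0.0, -1.6]
opening: 0.0589
```

```bash
cat > f.py <<'E'
from go import *
s=arm.read_state(); r=R.from_rotvec(s["ee_rot"]); gp=s["ee_pos"]+.155*r.apply([0,0,1]); print(s["t"].round(2),"gp",gp.round(4),"F",s["force"].round(2),"T",s["wrist_torque"].round(2),"open",s["opening"].round(4))
o=np.array([.556,.2266]); d=np.array([.992,-.127]); e=gp[:2]-o; print("rack x,y mm",(e@d*1e3).round(1),(e@[.127,.992]*1e3).round(1))
E
python3 f.py
```

```text
Traceback (most recent call last):
  File "f.py", line 2, in <module>
    s=arm.read_state(); r=R.from_rotvec(s["ee_rot"]); gp=s["ee_pos"]+.155*r.apply([0,0,1]); print(s["t"].round(2),"gp",gp.round(4),"F",s["force"].round(2),"T",s["wrist_torque"].round(2),"open",s["opening"].round(4))
                                                                                                  ^^^^^^^^^^^^
AttributeError: 'float' object has no attribute 'round'
```

Call:
{"fn": "drive_tool", "kwargs": {"deltas": [[[1.5,0,1.5,0,0,0,50],[0,0,0,0,0,0,50]]]}}

```text
t: 7.75
ee_pos: [0.4758, 0.3453, 0.2237]
ee_rot: [1.889, 1.659, -0.78]
force: [-0.2, -0.1, -1.8]
opening: 0.059
```

Call:
{"fn": "drive_tool", "kwargs": {"deltas": [[[1.5,0,1.5,0,0,0,50],[0,0,0,0,0,0,50]]]}}

```text
t: 7.95
ee_pos: [0.4757, 0.3452, 0.2216]
ee_rot: [1.89, 1.659, -0.78]
force: [0.6, -0.2, -2.8]
opening: 0.0591
```

```bash
python3 f.py
```

```text
Traceback (most recent call last):
  File "f.py", line 2, in <module>
    s=arm.read_state(); r=R.from_rotvec(s["ee_rot"]); gp=s["ee_pos"]+.155*r.apply([0,0,1]); print(s["t"].round(2),"gp",gp.round(4),"F",s["force"].round(2),"T",s["wrist_torque"].round(2),"open",s["opening"].round(4))
                                                                                                  ^^^^^^^^^^^^
AttributeError: 'float' object has no attribute 'round'
```

Call:
{"fn": "drive_tool", "kwargs": {"deltas": [[[1.5,0,1.5,0,0,0,50],[0,0,0,0,0,0,50]]]}}

```text
t: 8.15
ee_pos: [0.4757, 0.3452, 0.2192]
ee_rot: [1.889, 1.659, -0.78]
force: [-1.0, 0.0, -2.0]
opening: 0.0593
```

Call:
{"fn": "drive_tool", "kwargs": {"deltas": [[[1.5,0,1.5,0,0,0,50],[0,0,0,0,0,0,50]]]}}

```text
t: 8.35
ee_pos: [0.4757, 0.3452, 0.217]
ee_rot: [1.889, 1.659, -0.78]
force: [-0.7, 0.1, -2.0]
opening: 0.059
```

```bash
sed -i 's/s\["t"\].round(2)/round(s["t"],2)/; s/s\["opening"\].round(4)/round(s["opening"],4)/' f.py; python3 f.py
```

```text
8.35 gp [0.4615 0.2368 0.1071] F [-0.71  0.05 -1.99] T [ 0.52 -0.05  0.04] open 0.059
rack x,y mm -95.0 -1.9
```

Call:
{"fn": "drive_tool", "kwargs": {"deltas": [[[1,0,1,0,0,0,50],[0,0,0,0,0,0,50]]]}}

```text
t: 8.55
ee_pos: [0.4757, 0.3452, 0.2156]
ee_rot: [1.889, 1.659, -0.78]
force: [-0.4, 0.4, -2.4]
opening: 0.0591
```

Call:
{"fn": "drive_tool", "kwargs": {"deltas": [[[0.7,0,0.7,0,0,0,50],[0,0,0,0,0,0,50]]]}}

```text
t: 8.75
ee_pos: [0.4757, 0.3452, 0.2147]
ee_rot: [1.889, 1.659, -0.78]
force: [-0.1, -0.5, -1.9]
opening: 0.0594
```

Call:
{"fn": "drive_tool", "kwargs": {"deltas": [[[0.7,0,0.7,0,0,0,50],[0,0,0,0,0,0,50]]]}}

```text
t: 8.95
ee_pos: [0.4757, 0.3452, 0.2137]
ee_rot: [1.889, 1.659, -0.78]
force: [-0.5, -0.5, -2.0]
opening: 0.0595
```

Call:
{"fn": "drive_tool", "kwargs": {"deltas": [[[0.7,0,0.7,0,0,0,50],[0,0,0,0,0,0,50]]]}}

```text
t: 9.15
ee_pos: [0.4757, 0.3452, 0.2127]
ee_rot: [1.889, 1.659, -0.78]
force: [0.8, -0.8, -1.8]
opening: 0.0593
```

Call:
{"fn": "drive_tool", "kwargs": {"deltas": [[[0.7,0,0.7,0,0,0,50],[0,0,0,0,0,0,50]]]}}

```text
t: 9.35
ee_pos: [0.4757, 0.3452, 0.2117]
ee_rot: [1.889, 1.659, -0.78]
force: [-0.2, 0.2, -1.5]
opening: 0.0593
```

Call:
{"fn": "drive_tool", "kwargs": {"deltas": [[[0.7,0,0.7,0,0,0,50],[0,0,0,0,0,0,50]]]}}

```text
t: 9.55
ee_pos: [0.4757, 0.3452, 0.2107]
ee_rot: [1.889, 1.659, -0.78]
force: [1.1, 0.2, -2.9]
opening: 0.059
```

Call:
{"fn": "drive_tool", "kwargs": {"deltas": [[[0.7,0,0.7,0,0,0,50],[0,0,0,0,0,0,50]]]}}

```text
t: 9.75
ee_pos: [0.4757, 0.3452, 0.2098]
ee_rot: [1.889, 1.66, -0.78]
force: [0.7, 1.3, -1.8]
opening: 0.059
```

Call:
{"fn": "drive_tool", "kwargs": {"deltas": [[[0.7,0,0.7,0,0,0,50],[0,0,0,0,0,0,50]]]}}

```text
t: 9.95
ee_pos: [0.4757, 0.3452, 0.2093]
ee_rot: [1.889, 1.659, -0.78]
force: [-0.6, 1.6, 5.8]
opening: 0.0593
```

Call:
{"fn": "drive_tool", "kwargs": {"deltas": [[[0.7,0,0.7,0,0,0,50],[0,0,0,0,0,0,50]]]}}

```text
t: 10.15
ee_pos: [0.4757, 0.3453, 0.209]
ee_rot: [1.889, 1.658, -0.78]
force: [-1.2, 3.4, 14.2]
opening: 0.0592
```

Contact felt at TCP z ≈ 0.2095, i.e. tin centre at about 0.0998. I'll back off slightly to a light touch, then release.

Call:
{"fn": "drive_tool", "kwargs": {"deltas": [[[-0.7,0,-0.7,0,0,0,50],[0,0,0,0,0,0,50]]]}}

```text
t: 10.35
ee_pos: [0.4757, 0.3452, 0.2093]
ee_rot: [1.889, 1.659, -0.78]
force: [-1.7, 2.0, 6.9]
opening: 0.059
```

Call:
{"fn": "drive_tool", "kwargs": {"deltas": [[[0,0,0,0,0,0,85],[0,0,0,0,0,0,85],[0,0,0,0,0,0,85],[-24,0,-24,0,0,0,85],[-32,0,-32,0,0,0,85],[-24,0,-24,0,0,0,85],[0,0,0,0,0,0,85]]]}}

```text
t: 11.05
ee_pos: [0.4765, 0.3455, 0.3263]
ee_rot: [1.892, 1.659, -0.773]
force: [0.4, 0.7, 0.7]
opening: 0.0849
```

```bash
cat > look.py <<'E'
import sys; from go import *
# tin centre in rack coords from cap/label colour, top + side
o=np.array([.556,.2266]); d=np.array([.992,-.127]); n=np.array([.127,.992])
def mask(c,k):
    r,g,b=[c[...,i].astype(int) for i in range(3)]
    return {"red":(r>90)&(g<60)&(b<60),"blue":(b>80)&(r<80)&(g<90)&(b>g+40),"white":(r>150)&(abs(r-b)<40)&(abs(r-g)<30)}[k]
def look(name,save_as=None,cols=("red","white","blue")):
    s=arm.snapshot(name); P=cloud(s); X=np.stack([(P[...,:2]-o)@d,(P[...,:2]-o)@n,P[...,2]],-1)*1e3
    reg=(abs(X[...,0])<175)&(abs(X[...,1])<65)&(X[...,2]>25)
    for k in cols:
        q=X[mask(s["color"],k)&reg]
        if len(q)>40: print(name,k,len(q),"lo",np.percentile(q,3,axis=0).round(),"hi",np.percentile(q,97,axis=0).round())
    if save_as:
        u,v=proj(s,[.556,.2266,.06])[0].astype(int); save(cv2.resize(s["color"][max(v-90,0):v+90,max(u-110,0):u+110,::-1],None,fx=2.4,fy=2.4),save_as)
E
python3 - <<'E'
from look import *
st(); look("side"); look("top","p2.png")
E
```

```text
t 11.05 q [0.7311, 0.6783, 1.6031, -0.4791, 1.5089, 1.0558] p [0.4765, 0.3455, 0.3263] r [1.8922, 1.6589, -0.7727] F [0.4 0.7 0.7] open 0.0849
side red 430 lo [-72. -27.  83.] hi [-30.  31. 122.]
side white 784 lo [-73. -45.  29.] hi [141.  47. 120.]
top red 411 lo [-56. -24.  96.] hi [ -6.  23. 121.]
top white 604 lo [-40. -41.  31.] hi [146.  45. 119.]
```

View pics/p2.png

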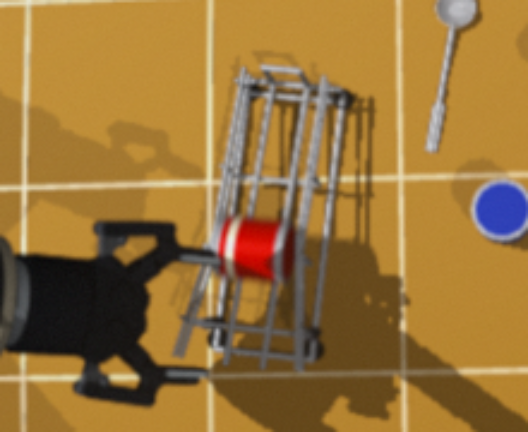

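The tin has been released square (crop (258,248)) and is rolling downhill. Next, white.

Run:
```python
from go import *; from kin import *
p,r=st(); Rt=heading(155,45,-1); w=[.4975,-.1835,.0355]
pe,re=rows(p,r,[.60,0.05,.33],r*R.from_rotvec((r.inv()*Rt).as_rotvec()*.5),85)
print(); tgt=flange(w,Rt,.09)
rows(pe,re,tgt,Rt,85); print(tgt)
print(ik(flange(w,Rt),Rt,[[-.3,1,1.2,-.1,1.6,-1.6]]))
```

```text
t 11.15 q [0.731, 0.683, 1.6061, -0.4785, 1.5055, 1.057] p [0.4758, 0.345, 0.3225] r [1.8904, 1.6595, -0.7781] F [-0.3 -0.7  0.6] open 0.0851
[[[-25.2, 20.2, 23.7, 0, 0.083, -0.087, 85], [-28.7, 17.8, 21.4, 0, 0.084, -0.086, 85], [-31.8, 15.2, 18.9, 0.001, 0.084, -0.087, 85], [-34.5, 12.4, 16.1, -0, 0.083, -0.086, 85], [-36.6, 9.2, 13.2, 0, 0.083, -0.087, 85], [-38.3, 6.1, 10, 0, 0.084, -0.087, 85], [-39.4, 2.6, 6.8, 0, 0.083, -0.086, 85], [-39.8, -0.8, 3.4, 0.001, 0.084, -0.087, 85]]]

[[[-36.9, -8, 17.9, 0, 0.083, -0.087, 85], [-37.5, -11.3, 14.7, 0, 0.084, -0.086, 85], [-37.4, -14.4, 11.7, 0, 0.083, -0.087, 85], [-36.9, -17.7, 8.5, 0.001, 0.084, -0.086, 85], [-35.8, -20.9, 5.5, -0, 0.083, -0.087, 85], [-34.2, -23.9, 2.6, -0, 0.084, -0.087, 85], [-32.1, -26.7, -0.2, -0, 0.083, -0.086, 85], [-29.5, -29.4, -2.7, 0, 0.084, -0.087, 85]]]
[ 0.65450981 -0.25671488  0.20874116]
(array([-0.41884352,  1.01099743,  1.39283134,  0.01238021,  1.52308923,
       -1.55901969]), np.float64(8.054957100777537e-26))
```

Call:
{"fn": "drive_tool", "kwargs": {"deltas": [[[-25,20,24,0,0.083,-0.087,85],[-29,18,21,0,0.083,-0.087,85],[-32,15,19,0,0.083,-0.087,85],[-34,12,16,0,0.083,-0.087,85],[-37,9,13,0,0.083,-0.087,85],[-38,6,10,0,0.083,-0.087,85],[-39,3,7,0,0.083,-0.087,85],[-40,-1,3,0,0.083,-0.087,85]]]}}

```text
t: 11.95
ee_pos: [0.5998, 0.049, 0.3293]
ee_rot: [-1.51, -2.571, 0.348]
force: [0.6, 0.3, -0.3]
opening: 0.0851
```

Call:
{"fn": "drive_tool", "kwargs": {"deltas": [[[-37,-8,18,0,0.083,-0.087,85],[-37,-11,15,0,0.083,-0.087,85],[-37,-14,12,0,0.083,-0.087,85],[-37,-18,8,0,0.083,-0.087,85],[-36,-21,5,0,0.083,-0.087,85],[-34,-24,3,0,0.083,-0.087,85],[0,0,0,0,0,0,85]]]}}

```text
t: 12.65
ee_pos: [0.6407, -0.1838, 0.2354]
ee_rot: [-0.746, -2.408, -0.084]
force: [-1.1, 0.1, -0.9]
opening: 0.0852
```

Run:
```python
from go import *
from look import look
p,r=st(); Rt=heading(155,45,-1)
look("top",cols=("red",))
pe,re=rows(p,r,flange([.4975,-.1835,.0355],Rt,.09),Rt,85)
```

```text
t 12.65 q [-0.3367, 0.8699, 1.3839, 0.0397, 1.5095, -1.3218] p [0.6407, -0.1838, 0.2354] r [-0.746, -2.408, -0.0844] F [-1.1  0.1 -0.9] open 0.0852
[[[-30.1, -25.4, -1.2, -0.002, 0.082, -0.086, 85], [-27.6, -27.9, -3.7, -0.003, 0.082, -0.086, 85]]]
```

Call:
{"fn": "drive_tool", "kwargs": {"deltas": [[[-30,-25,-1,-0.002,0.082,-0.086,85],[-28,-28,-4,-0.003,0.082,-0.086,85],[0,0,0,0,0,0,85]]]}}

```text
t: 13.0
ee_pos: [0.6555, -0.2546, 0.2102]
ee_rot: [-0.51, -2.313, -0.211]
force: [-0.5, 1.3, -1.1]
opening: 0.0852
```

Run:
```python
from go import *
from look import look
p,r=st(); Rt=heading(155,45,-1); gp=p+.155*r.apply([0,0,1])
look("side",cols=("red",)); look("top",cols=("red",))
s=arm.snapshot("wrist"); P=cloud(s); c=s["color"].astype(int)
m=(c.min(-1)>110)&(c.max(-1)-c.min(-1)<40)&(abs(P[...,2]-.066)<.004)&(np.linalg.norm(P[...,:2]-[.4975,-.1835],axis=2)<.06)
print(m.sum(),cv2.minEnclosingCircle(P[m][:,:2].astype(np.float32)*1000))
t=[.4975,-.1835,.0355]
rows(p,r,flange(t,Rt,.09),Rt,85,n=1)
```

```text
t 13.0 q [-0.4171, 1.0004, 1.2023, 0.0128, 1.7221, -1.5567] p [0.6555, -0.2546, 0.2102] r [-0.5105, -2.3127, -0.2113] F [-0.5  1.3 -1.1] open 0.0852
side red 362 lo [ 81. -23.  60.] hi [126.  33.  98.]
top red 394 lo [ 83. -22.  77.] hi [137.  25.  99.]
5124 ((496.3594970703125, -184.86219787597656), 29.928998947143555)
[[[-1, -2.3, 1.1, -0.001, 0.002, 0.001, 85]]]
```

Red is home: x spans 83 to 137, so its centre is about 110. Now to grasp white.

Call:
{"fn": "drive_tool", "kwargs": {"deltas": [[[-1,-2,1,0,0,0,85],[0,0,24,0,0,0,85],[0,0,24,0,0,0,85],[0,0,22,0,0,0,85],[0,0,16,0,0,0,85],[0,0,5,0,0,0,85],[0,0,0,0,0,0,50],[0,0,0,0,0,0,50]]], "force": 35}}

```text
t: 13.95
ee_pos: [0.5983, -0.227, 0.149]
ee_rot: [-0.511, -2.32, -0.208]
force: [9.9, -0.9, 26.0]
opening: 0.0595
```

Call:
{"fn": "drive_tool", "kwargs": {"deltas": [[[0,0,0,0,0,0,50],[0,0,0,0,0,0,50],[0,0,0,0,0,0,50]]]}}

```text
t: 14.25
ee_pos: [0.5984, -0.2271, 0.1491]
ee_rot: [-0.512, -2.32, -0.209]
force: [2.3, -0.5, 7.5]
opening: 0.0591
```

```bash
cat > carry.py <<'E'
from go import *
p,r=st(); gp=p+.155*r.apply([0,0,1]); print("gp",gp.round(4),"up",r.inv().apply([0,0,1]).round(3))
Rp=heading(-97.3,45,1); g=np.array([.4615,.2395,.100])
v=flange(g+[0,0,.04],Rp)
pe,re=rows(p+[0,0,.10],r,[.60,0.03,.33],r*R.from_rotvec((r.inv()*Rp).as_rotvec()*.5),50)
rows(pe,re,v+[0,0,.04],Rp,50)
E
python3 carry.py
```

```text
t 14.25 q [-0.4144, 0.9981, 1.4027, 0.014, 1.5165, -1.5575] p [0.5984, -0.2271, 0.1491] r [-0.5117, -2.32, -0.2092] F [ 2.3 -0.5  7.5] open 0.0591
gp [ 0.4999 -0.1814  0.0385] up [ 0.7    0.    -0.714]
[[[16.6, 29.2, 2.1, 0, -0.083, 0.087, 50], [19.2, 27.7, 0.7, 0.001, -0.083, 0.086, 50], [21.5, 26, -1.1, 0, -0.084, 0.087, 50], [23.5, 23.9, -3, 0.001, -0.083, 0.086, 50], [25.1, 21.9, -5, 0, -0.083, 0.087, 50], [26.4, 19.6, -7.1, 0, -0.083, 0.086, 50], [27.4, 17.4, -9.4, 0.001, -0.083, 0.087, 50], [27.8, 14.9, -11.7, 0, -0.084, 0.086, 50]]]
[[[37.7, 6, 2.8, 0, -0.074, 0.077, 50], [38.1, 3.1, 0, 0.001, -0.074, 0.077, 50], [38.1, 0.1, -2.8, 0, -0.074, 0.077, 50], [37.7, -2.8, -5.6, 0.001, -0.074, 0.077, 50], [36.9, -5.7, -8.4, 0, -0.074, 0.077, 50], [35.6, -8.4, -11.1, 0.001, -0.073, 0.077, 50], [33.9, -11.2, -13.5, 0, -0.074, 0.077, 50], [31.9, -13.7, -16.1, 0, -0.074, 0.077, 50]]]
[[[29.5, -16, -18.3, 0.001, -0.074, 0.077, 50]]]
```

Call:
{"fn": "drive_tool", "kwargs": {"deltas": [[[10,0,-10,0,0,0,50],[18,0,-18,0,0,0,50],[22,0,-22,0,0,0,50],[22,0,-22,0,0,0,50]]]}}

```text
t: 14.65
ee_pos: [0.597, -0.2267, 0.2518]
ee_rot: [-0.512, -2.319, -0.209]
force: [-0.5, -0.2, -0.9]
opening: 0.059
```

Call:
{"fn": "drive_tool", "kwargs": {"deltas": [[[17,29,2,0,-0.083,0.087,50],[19,28,1,0,-0.083,0.087,50],[21,26,-1,0,-0.083,0.087,50],[23,24,-3,0,-0.083,0.087,50],[25,22,-5,0,-0.083,0.087,50],[26,20,-7,0,-0.083,0.087,50],[27,17,-9,0,-0.083,0.087,50],[28,15,-12,0,-0.083,0.087,50]]]}}

```text
t: 15.45
ee_pos: [0.6, 0.031, 0.3317]
ee_rot: [-1.53, -2.572, 0.348]
force: [-0.8, -0.1, -2.2]
opening: 0.0593
```

Call:
{"fn": "drive_tool", "kwargs": {"deltas": [[[38,6,3,0,-0.074,0.077,50],[38,3,0,0,-0.074,0.077,50],[38,0,-3,0,-0.074,0.077,50],[38,-3,-6,0,-0.074,0.077,50],[37,-6,-8,0,-0.074,0.077,50],[36,-8,-11,0,-0.074,0.077,50],[0,0,0,0,0,0,50]]]}}

```text
t: 16.15
ee_pos: [0.5158, 0.2474, 0.3034]
ee_rot: [1.86, 2.037, -0.674]
force: [0.7, -0.7, -1.8]
opening: 0.0591
```

```bash
cat > pre.py <<'E'
from go import *
import sys
p,r=st(); dy=float(sys.argv[1]); Rp=heading(-97.3,45,1); g=np.array([.4615,.2385,.100])+np.array([.127,.992,0])*dy/1e3
pe,re=rows(p,r,flange(g+[0,0,.06],Rp),Rp,50)
E
python3 pre.py 4
```

```text
t 16.15 q [0.5357, 0.6137, 1.7327, -0.4489, 1.22, 0.6926] p [0.5158, 0.2474, 0.3034] r [1.8597, 2.0374, -0.6738] F [ 0.7 -0.7 -1.8] open 0.0591
[[[36.7, -9.8, -7.5, 0.001, -0.074, 0.076, 50], [35.2, -12.6, -10.2, 0.001, -0.074, 0.075, 50], [33.3, -15.1, -12.7, 0, -0.075, 0.076, 50]]]
```

Call:
{"fn": "drive_tool", "kwargs": {"deltas": [[[37,-10,-7,0,-0.074,0.076,50],[35,-13,-10,0,-0.074,0.076,50],[33,-15,-13,0,-0.074,0.076,50],[0,0,0,0,0,0,50],[7,0,7,0,0,0,50],[9,0,9,0,0,0,50],[9,0,9,0,0,0,50],[0,0,0,0,0,0,50]]]}}

```text
t: 16.95
ee_pos: [0.4772, 0.3454, 0.2325]
ee_rot: [1.889, 1.659, -0.783]
force: [0.2, -1.0, -1.6]
opening: 0.059
```

```bash
python3 f.py
python3 - <<'E'
from go import *
p,r=st(); Rp=heading(-97.3,45,1); g=np.array([.4615,.2385,.106])+np.array([.127,.992,0])*.004
rows(p,r,flange(g,Rp),Rp,50,n=2)
E
```

```text
16.95 gp [0.4628 0.2369 0.1228] F [ 0.18 -0.95 -1.57] T [ 0.56 -0.05 -0.05] open 0.059
rack x,y mm -93.7 -1.6
t 16.95 q [0.73, 0.8013, 1.6355, -0.4874, 1.3776, 1.124] p [0.4772, 0.3454, 0.2325] r [1.8892, 1.6592, -0.7828] F [ 0.2 -1.  -1.6] open 0.059
[[[7.9, -1, 4, -0.002, -0.001, -0, 50], [8, -1, 4, -0.001, -0, -0.001, 50]]]
```

Call:
{"fn": "drive_tool", "kwargs": {"deltas": [[[8,-1,4,0,0,0,50],[7,-1,3,0,0,0,50],[1,0,1,0,0,0,50],[0,0,0,0,0,0,50]]]}}

```text
t: 17.35
ee_pos: [0.4758, 0.3527, 0.217]
ee_rot: [1.888, 1.66, -0.78]
force: [-0.2, 0.4, -1.2]
opening: 0.059
```

Call:
{"fn": "drive_tool", "kwargs": {"deltas": [[[1,0,1,0,0,0,50],[0,0,0,0,0,0,50]]]}}

```text
t: 17.55
ee_pos: [0.4759, 0.3527, 0.2159]
ee_rot: [1.889, 1.66, -0.779]
force: [0.3, 0.1, -1.1]
opening: 0.0587
```

Call:
{"fn": "drive_tool", "kwargs": {"deltas": [[[0.7,0,0.7,0,0,0,50],[0,0,0,0,0,0,50]]]}}

```text
t: 17.75
ee_pos: [0.4759, 0.3526, 0.2148]
ee_rot: [1.889, 1.66, -0.779]
force: [-0.6, -0.0, -2.5]
opening: 0.059
```

Call:
{"fn": "drive_tool", "kwargs": {"deltas": [[[0.7,0,0.7,0,0,0,50],[0,0,0,0,0,0,50]]]}}

```text
t: 17.95
ee_pos: [0.4759, 0.3526, 0.2137]
ee_rot: [1.889, 1.66, -0.78]
force: [0.7, 0.1, -1.5]
opening: 0.0592
```

Call:
{"fn": "drive_tool", "kwargs": {"deltas": [[[0.7,0,0.7,0,0,0,50],[0,0,0,0,0,0,50]]]}}

```text
t: 18.15
ee_pos: [0.4759, 0.3526, 0.2127]
ee_rot: [1.889, 1.66, -0.78]
force: [0.1, 0.5, -2.2]
opening: 0.0589
```

Call:
{"fn": "drive_tool", "kwargs": {"deltas": [[[0.7,0,0.7,0,0,0,50],[0,0,0,0,0,0,50]]]}}

```text
t: 18.35
ee_pos: [0.4759, 0.3527, 0.2119]
ee_rot: [1.889, 1.66, -0.78]
force: [0.1, 0.5, 0.8]
opening: 0.0592
```

Call:
{"fn": "drive_tool", "kwargs": {"deltas": [[[0.7,0,0.7,0,0,0,50],[0,0,0,0,0,0,50]]]}}

```text
t: 18.55
ee_pos: [0.476, 0.3528, 0.2115]
ee_rot: [1.888, 1.659, -0.779]
force: [-0.4, 2.6, 9.2]
opening: 0.0593
```

Contact at TCP z 0.212, which fits the tin sitting about 2 mm low in the grip. Back off to a light touch and release.

Call:
{"fn": "drive_tool", "kwargs": {"deltas": [[[-0.6,0,-0.6,0,0,0,50],[0,0,0,0,0,0,50]]]}}

```text
t: 18.75
ee_pos: [0.4759, 0.3527, 0.2118]
ee_rot: [1.889, 1.66, -0.779]
force: [0.1, 1.2, 2.6]
opening: 0.0589
```

Call:
{"fn": "drive_tool", "kwargs": {"deltas": [[[0,0,0,0,0,0,85],[0,0,0,0,0,0,85],[0,0,0,0,0,0,85],[-24,0,-24,0,0,0,85],[-32,0,-32,0,0,0,85],[-24,0,-24,0,0,0,85],[0,0,0,0,0,0,85]]]}}

```text
t: 19.45
ee_pos: [0.4766, 0.3529, 0.3293]
ee_rot: [1.892, 1.659, -0.772]
force: [0.1, 0.1, -0.3]
opening: 0.0855
```

Run:
```python
from go import *; from kin import *
from look import look
p,r=st(); look("top","p3.png")
Rt=heading(165,45,-1); w=[.558,-.0045,.0355]
pe,re=rows(p,r,[.62,0.16,.33],r*R.from_rotvec((r.inv()*Rt).as_rotvec()*.5),85)
print(); tgt=flange(w,Rt,.09)
rows(pe,re,tgt,Rt,85); print(tgt)
print(ik(flange(w,Rt),Rt,[[-.1,1,1.2,-.1,1.6,-1.6]]))
```

```text
t 19.45 q [0.7391, 0.6812, 1.5877, -0.4745, 1.5224, 1.0553] p [0.4766, 0.3529, 0.3293] r [1.8915, 1.6592, -0.772] F [ 0.1  0.1 -0.3] open 0.0855
top red 403 lo [ 83. -22.  75.] hi [138.  25.  99.]
top white 867 lo [-56. -40.  44.] hi [145.  42. 123.]
[[[-15.4, 20.9, 15.2, 0.001, 0.079, -0.098, 85], [-18.5, 19.2, 13.8, 0, 0.079, -0.098, 85], [-21.3, 17.3, 12.3, 0.001, 0.08, -0.098, 85], [-23.8, 15, 10.4, 0, 0.079, -0.099, 85], [-26, 12.6, 8.4, 0.001, 0.079, -0.098, 85], [-27.6, 10, 6.4, 0, 0.079, -0.098, 85], [-28.9, 7.2, 4, 0.001, 0.079, -0.098, 85], [-29.7, 4.4, 1.8, 0.001, 0.079, -0.098, 85]]]

[[[-29.1, 1.1, 15.5, 0, 0.079, -0.098, 85], [-30.2, -1.7, 13.1, 0.001, 0.079, -0.098, 85], [-30.8, -4.8, 10.7, 0, 0.08, -0.099, 85], [-31, -7.8, 8.3, 0.001, 0.079, -0.098, 85], [-30.6, -10.8, 5.8, 0, 0.079, -0.098, 85], [-29.8, -13.8, 3.5, 0.001, 0.079, -0.098, 85], [-28.4, -16.6, 1.1, 0, 0.08, -0.098, 85], [-26.7, -19.4, -1, 0.001, 0.079, -0.098, 85]]]
[ 0.72533811 -0.04933811  0.20874116]
(array([-0.12409162,  1.03474403,  1.32517336,  0.09722317,  1.56235761,
       -1.47393692]), np.float64(3.269014806924901e-30))
```

View pics/p3.png

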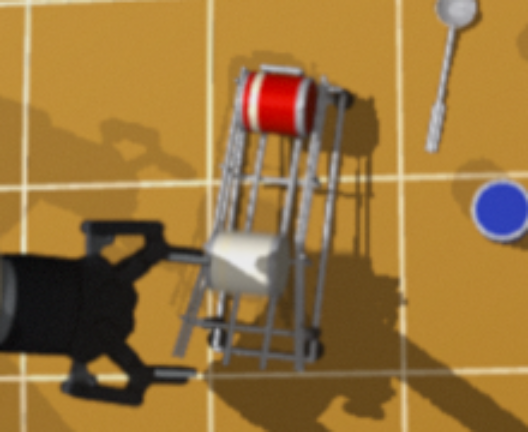

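Call:
{"fn": "drive_tool", "kwargs": {"deltas": [[[-20,0,-20,0,0,0,85],[-15,21,15,0,0.079,-0.098,85],[-18,19,14,0,0.079,-0.098,85],[-21,17,12,0,0.079,-0.098,85],[-24,15,10,0,0.079,-0.098,85],[-26,13,8,0,0.079,-0.098,85],[-28,10,6,0,0.079,-0.098,85],[-29,7,4,0,0.079,-0.098,85]]]}}

```text
t: 20.3
ee_pos: [0.602, 0.1834, 0.3539]
ee_rot: [-1.541, -2.619, 0.481]
force: [-0.4, -0.3, -0.6]
opening: 0.0852
```

Call:
{"fn": "drive_tool", "kwargs": {"deltas": [[[-30,4,2,0,0.079,-0.098,85],[-29,1,15,0,0.079,-0.098,85],[-30,-2,13,0,0.079,-0.098,85],[-31,-5,11,0,0.079,-0.098,85],[-31,-8,8,0,0.079,-0.098,85],[-31,-11,6,0,0.079,-0.098,85],[0,0,0,0,0,0,85]]]}}

```text
t: 21.0
ee_pos: [0.6853, 0.0242, 0.2754]
ee_rot: [-0.698, -2.491, 0.055]
force: [-0.2, -0.7, -0.7]
opening: 0.0849
```

Run:
```python
from go import *
p,r=st(); Rt=heading(165,45,-1)
rows(p,r,flange([.558,-.0045,.0355],Rt,.09),Rt,85)
```

```text
t 21.0 q [-0.0339, 0.8256, 1.3464, 0.0867, 1.5198, -1.0872] p [0.6853, 0.0242, 0.2754] r [-0.6979, -2.4906, 0.0551] F [-0.2 -0.7 -0.7] open 0.0849
[[[-32.6, -10.9, 9.4, 0, 0.078, -0.099, 85], [-32, -14.2, 6.9, 0.001, 0.078, -0.099, 85], [-30.9, -17.2, 4.5, -0, 0.077, -0.099, 85]]]
```

Call:
{"fn": "drive_tool", "kwargs": {"deltas": [[[-33,-11,9,0,0.078,-0.099,85],[-32,-14,7,0,0.078,-0.099,85],[-31,-17,4,0,0.078,-0.099,85],[0,0,0,0,0,0,85]]]}}

```text
t: 21.4
ee_pos: [0.7258, -0.0482, 0.2078]
ee_rot: [-0.307, -2.338, -0.128]
force: [-0.7, 0.1, -0.8]
opening: 0.0848
```

Run:
```python
from go import *
from look import look
p,r=st(); Rt=heading(165,45,-1)
look("top","p4.png",cols=("red","white"))
s=arm.snapshot("wrist"); P=cloud(s); c=s["color"].astype(int)
m=(c[...,2]>80)&(c[...,0]<90)&(c[...,2]>c[...,1]+40)&(abs(P[...,2]-.066)<.004)&(np.linalg.norm(P[...,:2]-[.558,-.0045],axis=2)<.06)
print(m.sum(),cv2.minEnclosingCircle(P[m][:,:2].astype(np.float32)*1000))
rows(p,r,flange([.558,-.0045,.0355],Rt,.09),Rt,85,n=1)
```

```text
t 21.4 q [-0.1327, 1.0349, 1.1256, 0.0928, 1.7635, -1.4621] p [0.7258, -0.0482, 0.2078] r [-0.3071, -2.3378, -0.1278] F [-0.7  0.1 -0.8] open 0.0848
3791 ((558.231201171875, -5.309020519256592), 25.710296630859375)
[[[0.7, -1.3, -0.5, -0, -0.002, 0, 85]]]
```

View pics/p4.png

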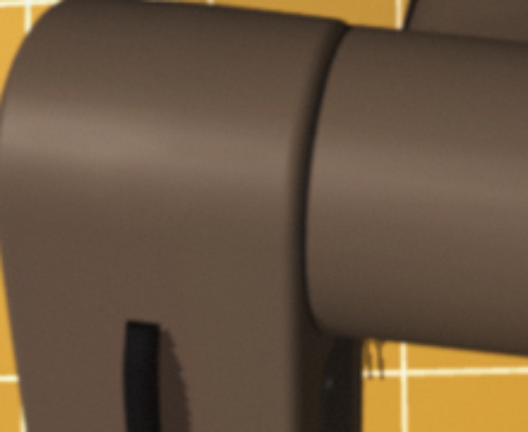

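That view only shows the arm blocking the rack. The blue tin is confirmed at (0.558, -0.005), so I'll grasp it; white gets checked from the side camera before I place blue.

Call:
{"fn": "drive_tool", "kwargs": {"deltas": [[[0,-1,0,0,0,0,85],[0,0,24,0,0,0,85],[0,0,24,0,0,0,85],[0,0,22,0,0,0,85],[0,0,16,0,0,0,85],[0,0,6,0,0,0,85],[0,0,0,0,0,0,50],[0,0,0,0,0,0,50]]], "force": 35}}

```text
t: 22.3
ee_pos: [0.6646, -0.0295, 0.1502]
ee_rot: [-0.307, -2.349, -0.126]
force: [8.2, 0.8, 26.2]
opening: 0.0596
```

Call:
{"fn": "drive_tool", "kwargs": {"deltas": [[[0,0,0,0,0,0,50],[0,0,0,0,0,0,50],[0,0,0,0,0,0,50]]]}}

```text
t: 22.6
ee_pos: [0.6647, -0.0297, 0.1503]
ee_rot: [-0.308, -2.348, -0.127]
force: [0.7, 1.3, 7.8]
opening: 0.0591
```

Run:
```python
from go import *
from look import look
look("side",cols=("red","white"))
p,r=st(); gp=p+.155*r.apply([0,0,1]); print("gp",gp.round(4),"up",r.inv().apply([0,0,1]).round(3),"lift",r.inv().apply([0,0,150]).round(1))
Rp=heading(-97.3,45,1); g=np.array([.4615,.2435,.100])
pe,re=rows(p+[0,0,.15],r,[.62,0.16,.36],r*R.from_rotvec((r.inv()*Rp).as_rotvec()*.5),50)
rows(pe,re,flange(g+[0,0,.08],Rp),Rp,50)
```

```text
side red 239 lo [ 89. -22.  65.] hi [128.  34.  98.]
side white 1797 lo [-133.  -55.   52.] hi [123.  55. 107.]
t 22.65 q [-0.1198, 1.0216, 1.3339, 0.0993, 1.558, -1.4717] p [0.6647, -0.0297, 0.1503] r [-0.3076, -2.3483, -0.1269] F [1.4 0.4 7.5] open 0.0589
gp [ 0.5597 -0.0016  0.0397] up [ 0.701  0.001 -0.713] lift [ 1.052e+02  1.000e-01 -1.070e+02]
[[[13.4, 21.5, 2.8, 0, -0.079, 0.098, 50], [15.7, 20, 1.6, 0.001, -0.079, 0.098, 50], [17.6, 18.4, 0.2, 0, -0.079, 0.098, 50], [19.3, 16.7, -1.1, 0.001, -0.079, 0.098, 50], [20.6, 14.6, -2.8, 0, -0.079, 0.098, 50], [21.7, 12.6, -4.5, 0.001, -0.079, 0.098, 50], [22.4, 10.4, -6.2, 0, -0.079, 0.098, 50], [22.8, 8.1, -8, 0.001, -0.079, 0.098, 50]]]
[[[30.1, 1.1, 8.7, 0, -0.079, 0.098, 50], [30.6, -1.8, 6.4, 0.001, -0.079, 0.098, 50], [30.7, -4.8, 3.9, 0, -0.079, 0.098, 50], [30.3, -7.9, 1.5, 0.001, -0.079, 0.098, 50], [29.4, -10.7, -0.8, 0, -0.079, 0.098, 50], [28.1, -13.6, -3.1, 0.001, -0.079, 0.098, 50], [26.2, -16.3, -5.3, 0.001, -0.079, 0.099, 50], [24.1, -18.7, -7.2, 0, -0.078, 0.098, 50]]]
```

Call:
{"fn": "drive_tool", "kwargs": {"deltas": [[[10,0,-10,0,0,0,50],[20,0,-20,0,0,0,50],[25,0,-25,0,0,0,50],[25,0,-26,0,0,0,50],[25,0,-26,0,0,0,50]]]}}

```text
t: 23.15
ee_pos: [0.6643, -0.0299, 0.3014]
ee_rot: [-0.308, -2.348, -0.126]
force: [-0.1, 0.1, -1.4]
opening: 0.059
```

Call:
{"fn": "drive_tool", "kwargs": {"deltas": [[[13,21,3,0,-0.079,0.098,50],[16,20,2,0,-0.079,0.098,50],[18,18,0,0,-0.079,0.098,50],[19,17,-1,0,-0.079,0.098,50],[21,15,-3,0,-0.079,0.098,50],[22,13,-4,0,-0.079,0.098,50],[22,10,-6,0,-0.079,0.098,50],[23,8,-8,0,-0.079,0.098,50]]]}}

```text
t: 23.95
ee_pos: [0.6185, 0.1606, 0.3599]
ee_rot: [-1.406, -2.626, 0.404]
force: [-0.0, 0.2, -1.0]
opening: 0.0591
```

Call:
{"fn": "drive_tool", "kwargs": {"deltas": [[[30,1,8,0,-0.079,0.098,50],[31,-2,6,0,-0.079,0.098,50],[31,-5,4,0,-0.079,0.098,50],[30,-8,1,0,-0.079,0.098,50],[29,-11,-1,0,-0.079,0.098,50],[28,-14,-3,0,-0.079,0.098,50],[0,0,0,0,0,0,50]]]}}

```text
t: 24.65
ee_pos: [0.5073, 0.3072, 0.3071]
ee_rot: [1.844, 1.962, -0.717]
force: [-0.1, -0.3, -1.4]
opening: 0.0589
```

Run:
```python
from go import *
p,r=st(); Rp=heading(-97.3,45,1); rows(p,r,flange([.4615,.2435,.160],Rp),Rp,50)
```

```text
t 24.65 q [0.6333, 0.6568, 1.6498, -0.445, 1.3308, 0.789] p [0.5073, 0.3072, 0.3071] r [1.8439, 1.9624, -0.7165] F [-0.1 -0.3 -1.4] open 0.0589
[[[30.5, -13, 3.4, 0.002, -0.079, 0.097, 50], [29.3, -16, 1.1, 0.003, -0.079, 0.096, 50]]]
```

Call:
{"fn": "drive_tool", "kwargs": {"deltas": [[[30,-13,3,0.002,-0.079,0.097,50],[29,-16,1,0.003,-0.079,0.096,50],[0,0,0,0,0,0,50],[7,0,7,0,0,0,50],[9,0,9,0,0,0,50],[9,0,9,0,0,0,50],[0,0,0,0,0,0,50]]]}}

```text
t: 25.35
ee_pos: [0.4777, 0.3481, 0.2341]
ee_rot: [1.888, 1.663, -0.784]
force: [-0.2, -0.1, -1.7]
opening: 0.0592
```

```bash
python3 f.py
python3 - <<'E'
from go import *
from look import look
p,r=st(); Rp=heading(-97.3,45,1)
look("top","p5.png",cols=("red","white","blue"))
rows(p,r,flange([.4615,.2435,.108],Rp),Rp,50,n=2)
E
```

```text
25.35 gp [0.4633 0.2397 0.1243] F [-0.17 -0.13 -1.68] T [ 0.53 -0.05  0.02] open 0.0592
rack x,y mm -93.6 1.2
t 25.35 q [0.7322, 0.801, 1.6294, -0.4847, 1.383, 1.1189] p [0.4777, 0.3481, 0.2341] r [1.8879, 1.6633, -0.7835] F [-0.2 -0.1 -1.7] open 0.0592
top red 383 lo [ 85. -21.  79.] hi [138.  25.  99.]
top white 1013 lo [-59. -41.  56.] hi [144.  41. 110.]
top blue 423 lo [-116.  -28.  140.] hi [-68.  19. 155.]
[[[7.2, -1.4, 4.5, -0.002, -0.001, 0.001, 50], [7.2, -1.3, 4.5, -0.002, -0.001, 0.002, 50]]]
```

View pics/p5.png

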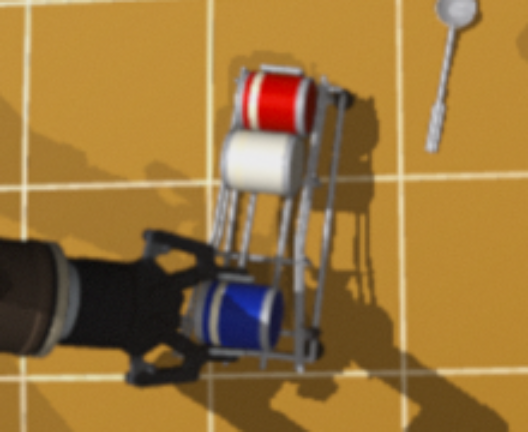

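Red (280,102) and white (263,160) are home, touching each other, and blue (240,312) is over the inlet. Lowering.

Call:
{"fn": "drive_tool", "kwargs": {"deltas": [[[7,-1,5,-0.002,0,0.001,50],[7,-1,4,-0.002,0,0.001,50],[0,0,0,0,0,0,50]]]}}

```text
t: 25.7
ee_pos: [0.4757, 0.3531, 0.2184]
ee_rot: [1.886, 1.662, -0.777]
force: [0.0, -0.6, -1.5]
opening: 0.0591
```

Call:
{"fn": "drive_tool", "kwargs": {"deltas": [[[0.7,0,0.7,0,0,0,50],[0,0,0,0,0,0,50]]]}}

```text
t: 25.9
ee_pos: [0.476, 0.353, 0.2185]
ee_rot: [1.886, 1.662, -0.776]
force: [0.1, -0.1, -1.7]
opening: 0.0594
```

Call:
{"fn": "drive_tool", "kwargs": {"deltas": [[[0.7,0,0.7,0,0,0,50],[0,0,0,0,0,0,50]]]}}

```text
t: 26.1
ee_pos: [0.4761, 0.353, 0.2175]
ee_rot: [1.886, 1.662, -0.776]
force: [-0.1, -0.1, -2.5]
opening: 0.0593
```

Call:
{"fn": "drive_tool", "kwargs": {"deltas": [[[0.7,0,0.7,0,0,0,50],[0,0,0,0,0,0,50]]]}}

```text
t: 26.3
ee_pos: [0.476, 0.353, 0.2164]
ee_rot: [1.886, 1.662, -0.776]
force: [0.5, 0.1, -2.0]
opening: 0.059
```

Call:
{"fn": "drive_tool", "kwargs": {"deltas": [[[0.7,0,0.7,0,0,0,50],[0,0,0,0,0,0,50]]]}}

```text
t: 26.5
ee_pos: [0.476, 0.3529, 0.2154]
ee_rot: [1.886, 1.661, -0.776]
force: [-0.4, 0.2, -2.0]
opening: 0.0588
```

Call:
{"fn": "drive_tool", "kwargs": {"deltas": [[[0.7,0,0.7,0,0,0,50],[0,0,0,0,0,0,50]]]}}

```text
t: 26.7
ee_pos: [0.476, 0.353, 0.2143]
ee_rot: [1.886, 1.662, -0.776]
force: [0.2, 0.4, -1.6]
opening: 0.0593
```

Call:
{"fn": "drive_tool", "kwargs": {"deltas": [[[0.7,0,0.7,0,0,0,50],[0,0,0,0,0,0,50]]]}}

```text
t: 26.9
ee_pos: [0.476, 0.353, 0.2134]
ee_rot: [1.886, 1.661, -0.776]
force: [-0.3, -0.3, -2.3]
opening: 0.0593
```

Call:
{"fn": "drive_tool", "kwargs": {"deltas": [[[0.7,0,0.7,0,0,0,50],[0,0,0,0,0,0,50]]]}}

```text
t: 27.1
ee_pos: [0.476, 0.353, 0.2124]
ee_rot: [1.886, 1.662, -0.776]
force: [0.6, -0.1, -1.6]
opening: 0.0588
```

Call:
{"fn": "drive_tool", "kwargs": {"deltas": [[[0.5,0,0.5,0,0,0,50],[0,0,0,0,0,0,50]]]}}

```text
t: 27.3
ee_pos: [0.476, 0.353, 0.2117]
ee_rot: [1.886, 1.662, -0.776]
force: [0.1, -0.3, -0.8]
opening: 0.0593
```

Call:
{"fn": "drive_tool", "kwargs": {"deltas": [[[0.5,0,0.5,0,0,0,50],[0,0,0,0,0,0,50]]]}}

```text
t: 27.5
ee_pos: [0.476, 0.353, 0.211]
ee_rot: [1.886, 1.662, -0.776]
force: [-0.4, 0.8, -1.7]
opening: 0.0591
```

Call:
{"fn": "drive_tool", "kwargs": {"deltas": [[[0.5,0,0.5,0,0,0,50],[0,0,0,0,0,0,50]]]}}

```text
t: 27.7
ee_pos: [0.4761, 0.353, 0.2106]
ee_rot: [1.886, 1.661, -0.776]
force: [-0.9, 0.1, 2.0]
opening: 0.0591
```

Contact felt: Fz went from -1.7 to +2.0. Release and lift.

Call:
{"fn": "drive_tool", "kwargs": {"deltas": [[[0,0,0,0,0,0,50],[0,0,0,0,0,0,50]]]}}

```text
t: 27.9
ee_pos: [0.4761, 0.353, 0.2106]
ee_rot: [1.886, 1.661, -0.776]
force: [-0.6, 1.4, 4.0]
opening: 0.0593
```

Call:
{"fn": "drive_tool", "kwargs": {"deltas": [[[0,0,0,0,0,0,85],[0,0,0,0,0,0,85],[0,0,0,0,0,0,85],[-24,0,-24,0,0,0,85],[-32,0,-32,0,0,0,85],[-24,0,-24,0,0,0,85],[0,0,0,0,0,0,85]]]}}

```text
t: 28.6
ee_pos: [0.4766, 0.3532, 0.3279]
ee_rot: [1.889, 1.661, -0.769]
force: [1.0, 0.2, -0.7]
opening: 0.0849
```

Call:
{"fn": "drive_tool", "kwargs": {"deltas": [[[0,0,-20,0,0,0,85],[0,0,-20,0,0,0,85],[0,0,0,0,0,0,85],[0,0,0,0,0,0,85],[0,0,0,0,0,0,85],[0,0,0,0,0,0,85],[0,0,0,0,0,0,85],[0,0,0,0,0,0,85]]]}}

```text
t: 29.4
ee_pos: [0.4793, 0.3804, 0.3516]
ee_rot: [1.886, 1.661, -0.777]
force: [0.6, -0.1, -0.4]
opening: 0.085
```

Call:
{"fn": "drive_tool", "kwargs": {"deltas": [[[0,0,0,0,0,0,85],[0,0,0,0,0,0,85],[0,0,0,0,0,0,85],[0,0,0,0,0,0,85],[0,0,0,0,0,0,85],[0,0,0,0,0,0,85]]]}}

```text
t: 30.0
ee_pos: [0.4793, 0.3806, 0.3519]
ee_rot: [1.886, 1.661, -0.776]
force: [0.5, 0.1, 1.1]
opening: 0.0851
```

Run:
```python
from go import *
from look import look
import pickle
st(); look("side",cols=("red","blue")); look("top")
s=arm.snapshot("top"); save(s,"end.png")
t=pickle.load(open("top.pkl","rb")); d=np.abs(s["color"].astype(int)-t["color"]).sum(-1)
for n,(u,v) in dict(disp=(374,112),bowl=(448,140),egg=(339,129),spoon=(291,135)).items(): print(n,d[v-30:v+30,u-25:u+25].mean().round(1))
```

```text
t 30.0 q [0.7656, 0.6836, 1.5155, -0.46, 1.5969, 1.0385] p [0.4793, 0.3806, 0.3519] r [1.8862, 1.6615, -0.7761] F [0.5 0.1 1.1] open 0.0851
side red 102 lo [88. -2. 52.] hi [130.  34.  95.]
side blue 284 lo [-36. -21.  83.] hi [ 11.  36. 116.]
top red 381 lo [ 85. -22.  79.] hi [138.  25.  99.]
top white 936 lo [-38. -29.  65.] hi [145.  38. 115.]
top blue 420 lo [-32. -19.  96.] hi [ 19.  29. 118.]
disp 17.6
bowl 16.5
egg 17.1
spoon 32.6
```

View pics/end.png

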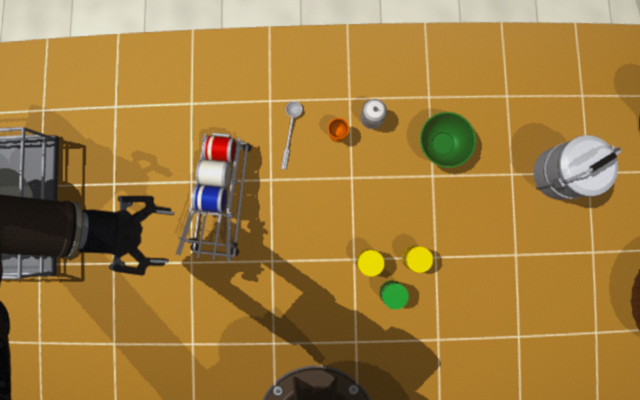

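```bash
python3 -c "
from plant import arm
print(arm.job_done())"
```

```text
the job is handed in; nothing more can be done
None
```

All three tins are in the rack in the order asked: red at the stop, white behind it, then blue. I handed the job in at about 30 s of the 72 s allowed.

**How each tin went in:** I gripped each tin at 45° and laid it on its side across the rails at the raised end. I lowered it in steps of about 1 mm or less until the wrist force showed it resting on the runners. The peak was about 14 N on the red tin, and I backed off red and white before letting go.

**Last checks (top and side cameras):**

| Tin | Measured centre (rack x) | Expected |
|---|---|---|
| Red | about 111 mm | 111 mm |
| White | no clean figure | 52 mm |
| Blue | about -6 to -12 mm | -8 mm |

- **White:** the chrome wires spoiled its colour mask. The picture shows it square and between the other two tins.
- **Bystanders:** the dispenser, bowl, egg cup and spoon look unmoved.
- **Robot:** the gripper is open and clear of everything, with about zero wrist force.

**What did not go smoothly:** closing the fingers on a tin briefly raised the wrist force to about 26 N, well under the 120 N limit. One check of the rack while white was rolling was blocked by the arm. I saw white home in a later picture, before lowering blue.

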